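# Square a plaster mould half in the trimming bay and hold it

## Robot

A 7-joint arm with a two-finger parallel gripper is mounted at the origin on the work surface. World frame = base frame: x ahead of the robot, y to its left, z up, the work surface at z = 0. Lengths are in m, angles in rad, forces in N, time in s.
With the tool pointing down it reaches from about 0.4 to 0.875 m from the base axis. Payload 19.3 kg.
Tool frame: the origin (TCP) lies at the very end of the fingers, on their centre line; the grasp point (between the pads) lies 19 mm behind it; z points along the fingers, x is the direction in which the jaws open and shut, and the axes are right-handed (so a half turn about z gives the same grasp; the last joint's range is limited). The gripper opens to 85 mm and grips with 20 to 120 N. Pads are 22 mm wide; open, the fingers measure 114 mm over their backs; the gripper's body (76 mm by 85 mm) begins 54 mm behind the grasp point. The pads swing forward as they close: fully open they stand 13 mm farther back than shut.
Start: joints at [1.036, 0.521, -0.036, 1.599, 0.021, 1.021, -0.113], TCP at [0.28, -0.559, 0.193] pointing down, gripper open.
Joint ranges: [-2.91, 2.91], [-0.3, 2.13], [-1.5, 1.42], [0.17, 2.43], [-1.26, 4.41], [0.16, 1.93], [-2.52, 2.52]. Speed limits (rad/s): [1.89, 1.89, 2.39, 2.39, 3.01, 3.01, 3.01].

## Interface

Orientations are given as [roll, pitch, yaw] about the fixed x, y, z axes, in that order (R = Rz(yaw) Ry(pitch) Rx(roll)).
In Python, from workcell import observe, eyes, job_done gives the robot as it stands. The module is installed in compiled form; this text tells all that it offers.
- The arm moves only by the shell command python3 -m pendant 'ROWS' [FORCE]. ROWS is JSON, a list of rows, each an object of numbers: "dx", "dy", "dz": the shift along the tool's x, y, z in mm; "ax", "ay", "az": the turn, a rotation vector about the tool's x, y, z in degrees; "claw": the finger opening in mm, from 0 to 85.4. A call has 1 to 10 rows; each row is the pose to reach, as a shift and turn from the pose commanded when the call began, along the tool's axes at that moment; what a row does not reach only later rows make up. A row lasts 1/12 s, in which the tool goes at most 41.7 mm and 7.16 degrees, less where a joint would pass 70% of its speed; a pose out of reach is approached as far as the arm can. A call with a gripper value outside its range is refused whole. The fingers move at their own pace and stop on an object; FORCE is the grip in N (left out, the last holds). Time passes only in rows, so rows that repeat a pose let the fingers close. It gives the time, the measured TCP pose, the force and the opening at its end, in the units of the state.
- observe(): the state, without advancing time (a new reading comes with each control period).
- eyes.grab_frame(name): name is "scene" or "top" or "wrist"; returns a dict with "image" (384x512x3 uint8, blue, green, red), "fovy" (degrees; the focal length in pixels is half the picture's height over the tangent of half this angle, whatever the lens; pixels are square), "cx", "cy" (the principal point, pixels), "view" (4x4, takes a point from world to camera coordinates). Camera axes: x right, y up, looking along -z (the intrinsics and any distortion apply to the point x, -y, -z); pixel columns grow to the right and rows downward; lengths in m; the calibration is good to about 2 mm. A picture is of the moment at which its call begins. There is no depth.
- job_done(): hands the job in, once; it reports no verdict.
The state is a dict: "clock": time; "qpos": joint angles; "qd": joint speeds; "joint_efforts": joint torques, N m; "position": TCP position; "tool_rot": TCP orientation; "force": force on the tool from outside, world axes, zero at the start; "moment": the same for the moment, N m; "grip_width": finger opening in m.
Only numpy, scipy, OpenCV 4.12 (cv2) and the standard library are available. Lean on these libraries where they do the work, as an engineer would, in place of code of your own. Each camera call takes 0.05 s, during which the arm holds its last target.

## Task

Swing the trimming bay's blue scrap door wide open by its orange handle (about a right angle) and leave it open; then take the white plaster mould half by its rib, set it flat on the bay's bed and press it into the corner, long side flush against the back fence and short side flush against the side fence. Finish while still gripping it and pressing it firmly against both fences at once; do not let go. Leave the mug, the jar and the brush where they are.

Things in the scene. Friction and masses are not known exactly. Their poses are not given: they have to be found in the camera images.
- bay: Trimming bay fixed to the bench: a grey bed 8 mm thick (its top is 8 mm above the bench) with a clear inner area of 150 mm (x) by 170 mm (y), open on top. Origin: centre of the inner area, at bench height. Own +x points from the door to the back fence, +y towards the side fence. On the -y side is a blue guard wall 8 mm thick, its top 60 mm above the bench; on the -x side is the door.
- back_fence: Aluminium back fence, 15 mm thick; its inner face is the plane x = +75 mm in the bay's frame, its top is 48 mm above the bench. Its origin and axes coincide with the bay's.
- side_fence: Aluminium side fence, 15 mm thick; its inner face is the plane y = +85 mm in the bay's frame, its top is 48 mm above the bench. Its origin and axes coincide with the bay's.
- corner (a point): Point where the inner faces of the two fences and the top of the bed meet (75, 85, 8 mm in the bay's frame); axes as the bay's.
- door (a joint): Angle of the scrap door in rad: 0 shut, grows as it swings out (away from the bed, clockwise seen from above), stop at 1.75. The hinge has light friction (0.15 N m), no spring or latch: it stays where it is left. Starts shut or slightly ajar. The door is a blue framed panel with a clear window, 10 mm thick, reaching 172 mm from the hinge; its top is 85 mm above the bench.
- door_handle (a point): Grip point of the door's handle: on the axis of an upright orange round bar 12 mm in diameter that ends 102 mm above the bench (free at the top, 17 mm above the door); this point is 88 mm above the bench. The bar stands 45 mm in front of the door's middle plane and 128 mm from the hinge along the door; two thin stems (38 and 66 mm above the bench) join it to the panel. Can be pinched from above. The point's axes turn with the door: its own -x is the door's outward normal.
- door_hinge (a point): Point on the door's vertical hinge axis, 88 mm above the bench; it lies at x = -81, y = +91 mm in the bay's frame. Axes turn with the door (parallel to the bay's when shut).
- mould: Loose white plaster mould half, about 0.55 kg: a block 80 mm (own x) by 100 mm (own y) by 40 mm high, with a grip rib centred on top, 24 mm thick (x), 60 mm long (y) and 36 mm high, so the whole is 76 mm high. Origin: centre of the underside, z up. Pinch the rib across its 24 mm. A half turn about z makes no difference. It drags on the bed if pressed down hard while being slid.
- mug: Bystander: terracotta mug, 80 mm across, 90 mm high, origin at the centre of its underside.
- jar: Bystander: blue glaze jar with grey cap, 64 mm across, 85 mm high, origin at the centre of its underside.
- brush: Bystander: brush lying on the bench, origin on its underside, long axis along own x, handle towards own -x.
Not all that is in view belongs to the job. What is meant by the mould is not pink or turquoise, and is the smaller of those in its own colour.

How it is judged:
By the outcome, as a careful person would: the job done as asked, in the order asked, and still so for the second after the job is handed in, while the arm keeps its last pose, push and grip.
It also fails if it takes over 72 s, if anything falls off the work surface, if the arm or the gripper's body presses on something with over 40 N, if the wrist force passes 120 N, or if a joint passes its speed limit or range.

## Working session

There is one attempt and no reset: what is moved stays moved. The work goes in short steps, Python scripts to look and compute and a shell command to move; the robot and the scene stay as the last step left them, time stands still between calls to the robot, and variables do not carry over. Pictures are saved under pics/ and viewed, and the job is handed in when it is done.

```bash
mkdir -p pics; cat > h.py <<'E'
import numpy as np, cv2
from workcell import observe, eyes
def grab(n,f):
    d=eyes.grab_frame(n); cv2.imwrite(f'pics/{f}.png',d['image']); np.save(f'pics/{f}.npy',np.array([d['fovy'],d['cx'],d['cy'],*np.array(d['view']).ravel()])); return d
def cal(f):
    a=np.load(f'pics/{f}.npy'); return a[0],a[1],a[2],a[3:].reshape(4,4)
def ray(f,u,v):
    fy,cx,cy,V=cal(f); F=192/np.tan(np.radians(fy)/2)
    d=np.array([(u-cx)/F,-(v-cy)/F,-1]); R=V[:3,:3]; return -R.T@V[:3,3], R.T@d
def onz(f,u,v,z):
    o,d=ray(f,u,v); return o+d*(z-o[2])/d[2]
def proj(f,p):
    fy,cx,cy,V=cal(f); F=192/np.tan(np.radians(fy)/2)
    c=V[:3,:3]@np.array(p)+V[:3,3]; return np.array([cx+F*c[0]/-c[2],cy-F*c[1]/-c[2]])
E
python3 - <<'E'
from h import *
for n in ['scene','top','wrist']:
    d=grab(n,n+'0'); print(n,[k for k in d if k!='image'],{k:d[k] for k in d if k not in('image','view')})
s=observe();print({k:np.round(s[k],3) for k in s})
E
```

```text
scene ['fovy', 'cx', 'cy', 'view'] {'fovy': 42.13657364756193, 'cx': 241.28299483119127, 'cy': 188.55273692062164}
top ['fovy', 'cx', 'cy', 'view'] {'fovy': 57.498040925049416, 'cx': 256.62926516100316, 'cy': 193.47997461585993}
wrist ['fovy', 'cx', 'cy', 'view'] {'fovy': 69.21328421276749, 'cx': 257.60479643038366, 'cy': 186.61941595304137}
{'clock': np.float64(0.15), 'qpos': array([ 1.036,  0.522, -0.036,  1.6  ,  0.021,  1.021, -0.113]), 'qd': array([-0.   , -0.002, -0.   , -0.001, -0.   ,  0.001,  0.   ]), 'joint_efforts': array([ 0.0000e+00, -9.2739e+01,  1.9800e+00, -3.7005e+01,  1.8000e-02,
        6.0000e-03,  0.0000e+00]), 'position': array([ 0.28 , -0.558,  0.193]), 'tool_rot': array([ 3.142e+00,  1.000e-03, -1.106e+00]), 'force': array([-0.612, -0.127, -0.082]), 'moment': array([-0.041, -0.059,  0.02 ]), 'grip_width': np.float64(0.086)}
```

View pics/scene0.png

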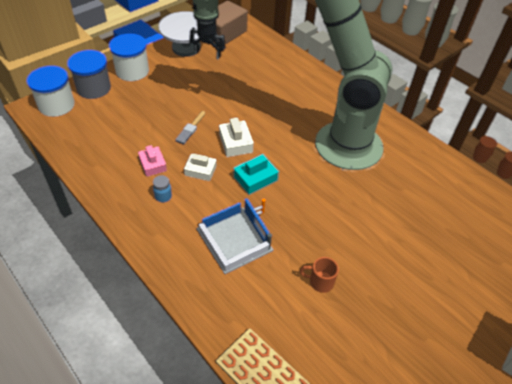

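View pics/top0.png

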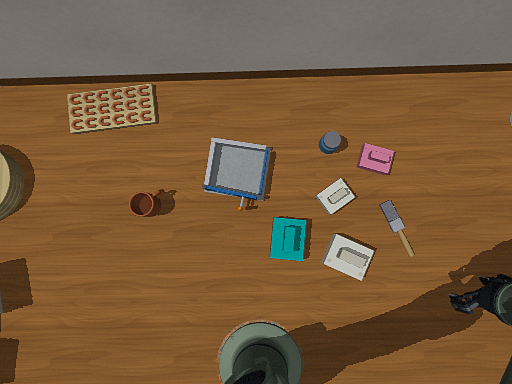

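View pics/wrist0.png

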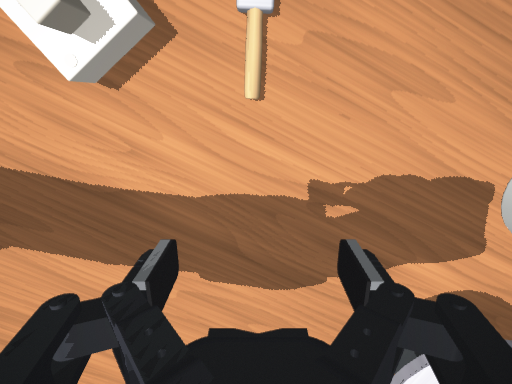

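Mould candidates in the top view are a small white one (336,196), a large white one (350,256), a turquoise one (289,239) and a pink one (377,158). By the description, the one I want is the smaller white at (336,196). The bay is at about (238,168) and the handle at about (241,207). I'll check these in close crops.

```bash
python3 - <<'E'
from h import *
t=cv2.imread('pics/top0.png')
cv2.imwrite('pics/c_bay.png',cv2.resize(t[130:215,190:290],None,fx=7,fy=7,interpolation=cv2.INTER_CUBIC))
cv2.imwrite('pics/c_mould.png',cv2.resize(t[170:290,300:400],None,fx=5,fy=5,interpolation=cv2.INTER_CUBIC))
s=cv2.imread('pics/scene0.png')
cv2.imwrite('pics/c_sc.png',cv2.resize(s[110:300,140:290],None,fx=3.1,fy=3.1,interpolation=cv2.INTER_CUBIC))
for f in ['scene0','top0','wrist0']:
    print(np.round(cal(f)[3],4), ray(f,0,0)[0])
E
```

```text
[[-0.7659  0.6427  0.0173  0.4351]
 [-0.485  -0.5953  0.6406  0.1808]
 [ 0.4221  0.4823  0.7676 -2.0184]
 [ 0.      0.      0.      1.    ]] [1.27281536 0.80133982 1.42603834]
[[-0.0236 -0.9996 -0.015   0.0108]
 [ 0.9963 -0.0248  0.0827 -0.5651]
 [-0.083  -0.013   0.9965 -1.1603]
 [ 0.      0.      0.      1.    ]] [ 0.46692812 -0.01824002  1.20308279]
[[ 4.481e-01 -8.940e-01 -1.000e-04 -6.241e-01]
 [ 8.495e-01  4.258e-01 -3.114e-01  4.070e-02]
 [ 2.784e-01  1.395e-01  9.503e-01 -3.797e-01]
 [ 0.000e+00  0.000e+00  0.000e+00  1.000e+00]] [ 0.35084356 -0.52233492  0.37346115]
```

View pics/c_bay.png

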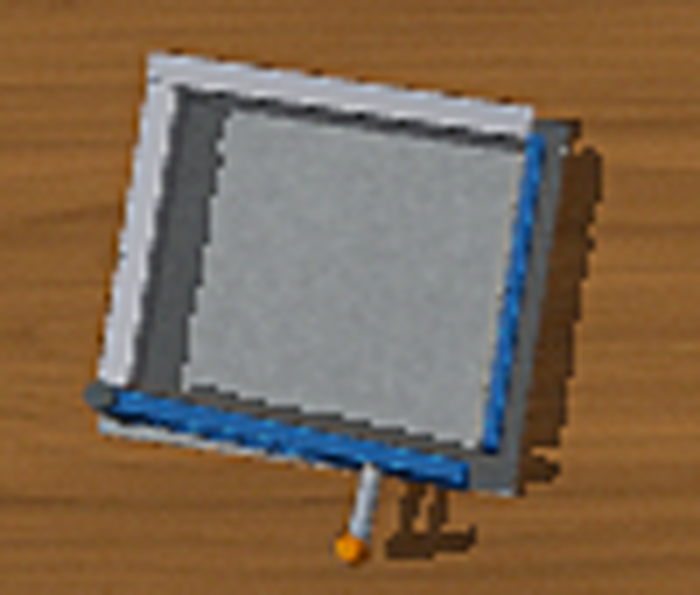

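View pics/c_mould.png

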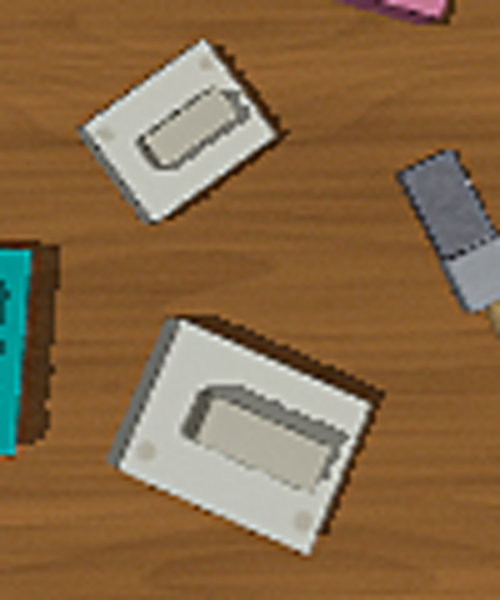

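View pics/c_sc.png

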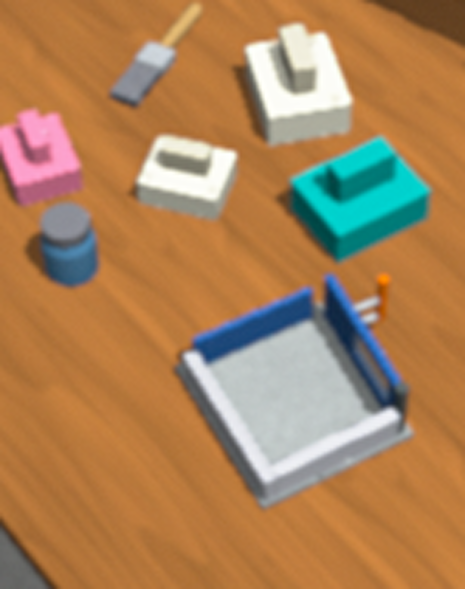

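```bash
cat >> h.py <<'E'
def C(x,y,s,ox,oy): return ((x+.5)/s-.5+ox,(y+.5)/s-.5+oy)
E
python3 - <<'E'
from h import *
from scipy.optimize import least_squares
b=lambda x,y:C(x,y,7,190,130); m=lambda x,y:C(x,y,5,300,170); q=lambda x,y:C(x,y,3.1,140,110)
P=[((90,100,48),'top0',b(150,55)),((75,85,48),'top0',b(178,90)),((-81,91,85),'top0',b(100,398)),
   ((90,100,48),'scene0',q(265,480)),((75,85,48),'scene0',q(268,463))]
def W(p,x):
    c,s=np.cos(x[2]),np.sin(x[2]); return np.array([x[0]+c*p[0]/1e3-s*p[1]/1e3,x[1]+s*p[0]/1e3+c*p[1]/1e3,p[2]/1e3])
f=lambda x:np.concatenate([proj(k,W(p,x))-uv for p,k,uv in P])
r=least_squares(f,[.6,0,0]); print('bay',r.x,np.degrees(r.x[2]),r.fun.reshape(-1,2).round(2))
x=r.x
h=W((-81,91,88),x); print('hinge',h)
ht=onz('top0',*b(352,547),.102); dt=onz('top0',*b(467,475),.085)
print('handle',ht,'door tip',dt)
# handle angle rel. hinge : shut vector (-45,-128)
v=ht-h; a=np.arctan2(v[1],v[0])-np.arctan2(-128,-45)-x[2]; print('r',np.hypot(*v[:2]),'door deg',np.degrees(a))
print('shut handle top proj', proj('top0',W((-126,-37,102),x)))
for n,u in [('block corners',[(80,128),(205,40),(281,132),(155,222)])]:
    c=np.array([onz('top0',*m(*k),.040) for k in u]);print(c.round(4),c.mean(0));print([np.linalg.norm(c[i]-c[i-1]).round(4) for i in range(4)])
    e=c[1]-c[0]; e2=c[2]-c[3]; print('long dir deg',np.degrees(np.arctan2(e[1],e[0])),np.degrees(np.arctan2(e2[1],e2[0])))
c=np.array([onz('top0',*m(*k),.076) for k in [(150,155),(232,100)]]);print('rib',c)
for n,p in [('jar',(331,141)),('mug',(145,203)),('teal',(289,239))]: print(n,onz('top0',*p,.08))
o=observe();print(o['clock'])
E
```

```text
bay [ 0.65167099  0.06173363 -0.17325523] -9.926793680437212 [[ 0.32 -0.44]
 [ 0.   -0.45]
 [ 0.09 -0.16]
 [ 0.09 -0.17]
 [ 0.95 -0.17]]
hinge [0.58757113 0.16533482 0.088     ]
handle [0.51501719 0.04999115 0.102     ] door tip [ 0.54742521 -0.00225234  0.085     ]
r 0.1362653197467988 door deg -2.87432372005819
shut handle top proj [240.76455041 205.73608821]
[[ 0.5532 -0.199   0.04  ]
 [ 0.61   -0.2844  0.04  ]
 [ 0.5473 -0.3319  0.04  ]
 [ 0.4897 -0.2461  0.04  ]] [ 0.55003822 -0.26535292  0.04      ]
[np.float64(0.0792), np.float64(0.1025), np.float64(0.0787), np.float64(0.1034)]
long dir deg -56.368901221925235 -56.11962016184711
rib [[ 0.53203135 -0.23764127  0.076     ]
 [ 0.56622177 -0.29176151  0.076     ]]
jar [ 0.72561428 -0.24931268  0.08      ]
mug [0.53862396 0.35747342 0.08      ]
teal [ 0.41266021 -0.10312711  0.08      ]
0.15
```

```bash
cat >> h.py <<'E'
from scipy.spatial.transform import Rotation as Ro
def to(p,yawdeg=None):
    s=observe(); R=Ro.from_euler('xyz',s['tool_rot']); d=R.inv().apply((np.array(p)-s['position'])*1e3)
    out='d '+str(d.round(1))
    if yawdeg is not None:
        T=Ro.from_euler('xyz',[180,0,yawdeg],degrees=True); out+=' a '+str((R.inv()*T).as_rotvec(degrees=True).round(1))
    print(out)
def st():
    s=observe(); print(round(float(s['clock']),2),np.round(s['position'],4),np.degrees(s['tool_rot']).round(1),'F',np.round(s['force'],1),'w',round(float(s['grip_width'])*1e3,1),'q',np.round(s['qpos'],2))
E
python3 -c "
from h import *
st();to([.515,.05,.18],77.2)"
```

```text
0.15 [ 0.28   -0.5585  0.1926] [180.    0.  -63.4] F [-0.6 -0.1 -0.1] w 85.7 q [ 1.04  0.52 -0.04  1.6   0.02  1.02 -0.11]
d [-438.6 -482.8   12.9] a [-1.000e-01  0.000e+00 -1.406e+02]
```

```bash
python3 -m pendant '[{"dx":-439,"dy":-483,"dz":13,"az":-140},{"dx":-439,"dy":-483,"dz":13,"az":-140},{"dx":-439,"dy":-483,"dz":13,"az":-140},{"dx":-439,"dy":-483,"dz":13,"az":-140},{"dx":-439,"dy":-483,"dz":13,"az":-140},{"dx":-439,"dy":-483,"dz":13,"az":-140},{"dx":-439,"dy":-483,"dz":13,"az":-140},{"dx":-439,"dy":-483,"dz":13,"az":-140},{"dx":-439,"dy":-483,"dz":13,"az":-140},{"dx":-439,"dy":-483,"dz":13,"az":-140}]'; python3 -c "
from h import *
st();to([.515,.05,.18],77.2)"
```

```text
0.15 [ 0.28   -0.5585  0.1926] [180.    0.  -63.4] F [-0.6 -0.1 -0.1] w 85.7 q [ 1.04  0.52 -0.04  1.6   0.02  1.02 -0.11]
d [-438.6 -482.8   12.9] a [-1.000e-01  0.000e+00 -1.406e+02]schema error: expected keys dx, dy, dz, ax, ay, az, claw
```

```bash
python3 -m pendant '[{"dx":-439,"dy":-483,"dz":13,"ax":0,"ay":0,"az":-140,"claw":85},{"dx":-439,"dy":-483,"dz":13,"ax":0,"ay":0,"az":-140,"claw":85},{"dx":-439,"dy":-483,"dz":13,"ax":0,"ay":0,"az":-140,"claw":85},{"dx":-439,"dy":-483,"dz":13,"ax":0,"ay":0,"az":-140,"claw":85},{"dx":-439,"dy":-483,"dz":13,"ax":0,"ay":0,"az":-140,"claw":85},{"dx":-439,"dy":-483,"dz":13,"ax":0,"ay":0,"az":-140,"claw":85},{"dx":-439,"dy":-483,"dz":13,"ax":0,"ay":0,"az":-140,"claw":85},{"dx":-439,"dy":-483,"dz":13,"ax":0,"ay":0,"az":-140,"claw":85},{"dx":-439,"dy":-483,"dz":13,"ax":0,"ay":0,"az":-140,"claw":85},{"dx":-439,"dy":-483,"dz":13,"ax":0,"ay":0,"az":-140,"claw":85}]'; python3 -c "
from h import *
st();to([.515,.05,.18],77.2)"
```

```text
clock: 0.98
position: [0.4303, -0.1682, 0.1848]
tool_rot: [3.141, -0.0, 0.15]
force: [1.4, -0.8, 0.3]
grip_width: 0.085
0.98 [ 0.4303 -0.1682  0.1848] [180.   -0.    8.6] F [ 1.4 -0.8  0.3] w 85.0 q [ 0.63  0.3  -0.46  2.    0.17  0.87  0.22]
d [ 116.3 -203.1    4.8] a [  0.    0.  -68.6]
```

```bash
python3 -m pendant '[{"dx":116,"dy":-203,"dz":5,"ax":0,"ay":0,"az":-69,"claw":50},{"dx":116,"dy":-203,"dz":5,"ax":0,"ay":0,"az":-69,"claw":50},{"dx":116,"dy":-203,"dz":5,"ax":0,"ay":0,"az":-69,"claw":50},{"dx":116,"dy":-203,"dz":5,"ax":0,"ay":0,"az":-69,"claw":50},{"dx":116,"dy":-203,"dz":5,"ax":0,"ay":0,"az":-69,"claw":50},{"dx":116,"dy":-203,"dz":5,"ax":0,"ay":0,"az":-69,"claw":50},{"dx":116,"dy":-203,"dz":5,"ax":0,"ay":0,"az":-69,"claw":50},{"dx":116,"dy":-203,"dz":5,"ax":0,"ay":0,"az":-69,"claw":50},{"dx":116,"dy":-203,"dz":5,"ax":0,"ay":0,"az":-69,"claw":50},{"dx":116,"dy":-203,"dz":5,"ax":0,"ay":0,"az":-69,"claw":50},{"dx":116,"dy":-203,"dz":5,"ax":0,"ay":0,"az":-69,"claw":50}]' | tail -1;python3 -m pendant '[{"dx":116,"dy":-203,"dz":5,"ax":0,"ay":0,"az":-69,"claw":50},{"dx":116,"dy":-203,"dz":5,"ax":0,"ay":0,"az":-69,"claw":50},{"dx":116,"dy":-203,"dz":5,"ax":0,"ay":0,"az":-69,"claw":50},{"dx":116,"dy":-203,"dz":5,"ax":0,"ay":0,"az":-69,"claw":50},{"dx":116,"dy":-203,"dz":5,"ax":0,"ay":0,"az":-69,"claw":50},{"dx":116,"dy":-203,"dz":5,"ax":0,"ay":0,"az":-69,"claw":50},{"dx":116,"dy":-203,"dz":5,"ax":0,"ay":0,"az":-69,"claw":50},{"dx":116,"dy":-203,"dz":5,"ax":0,"ay":0,"az":-69,"claw":50},{"dx":116,"dy":-203,"dz":5,"ax":0,"ay":0,"az":-69,"claw":50},{"dx":116,"dy":-203,"dz":5,"ax":0,"ay":0,"az":-69,"claw":50}]'; python3 -c "
from h import *
st();to([.515,.05,.18],77.2);grab('wrist','w1');st()"
```

```text
clock: 1.82
position: [0.5157, 0.0476, 0.1795]
tool_rot: [-3.141, -0.0, 1.356]
force: [-0.6, 0.7, -1.0]
grip_width: 0.0497
1.82 [0.5157 0.0476 0.1795] [-180.    -0.    77.7] F [-0.6  0.7 -1. ] w 49.7 q [ 0.38  0.46 -0.78  1.87  0.39  0.97  0.78]
d [ 2.2 -1.2 -0.5] a [-0.  -0.   0.5]
1.87 [0.5156 0.0474 0.1794] [-180.     0.    77.9] F [ 0.8 -0.  -0.1] w 50.2 q [ 0.38  0.46 -0.78  1.87  0.39  0.97  0.78]schema error: expected 1 to 10 rows
```

View pics/w1.png

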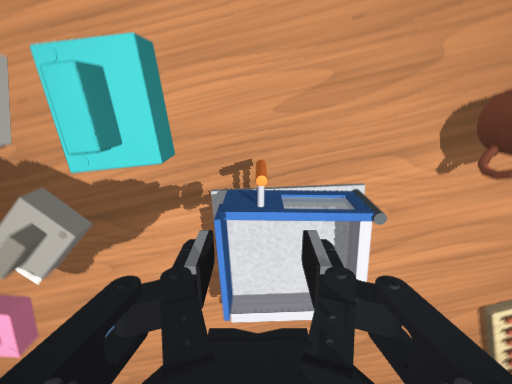

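Wrist view: the handle's top is at about (261,181), and the hinge knuckle is at about (378,217). I'll triangulate both.

```bash
python3 - <<'E'
from h import *
w=cv2.imread('pics/w1.png')
cv2.imwrite('pics/c_w1.png',cv2.resize(w[150:250,200:400],None,fx=4,fy=4,interpolation=cv2.INTER_CUBIC))
print(onz('w1',261.5,182,.102),onz('w1',378,217,.085), ray('w1',0,0)[0], proj('w1',[.515,.05,.102]),proj('w1',[.5876,.1653,.085]))
E
```

```text
[0.51595755 0.05148676 0.102     ] [0.58680036 0.16532419 0.085     ] [0.43669677 0.06503085 0.36047918] [259.79789281 181.3928011 ] [378.03781417 217.66565909]
```

View pics/c_w1.png

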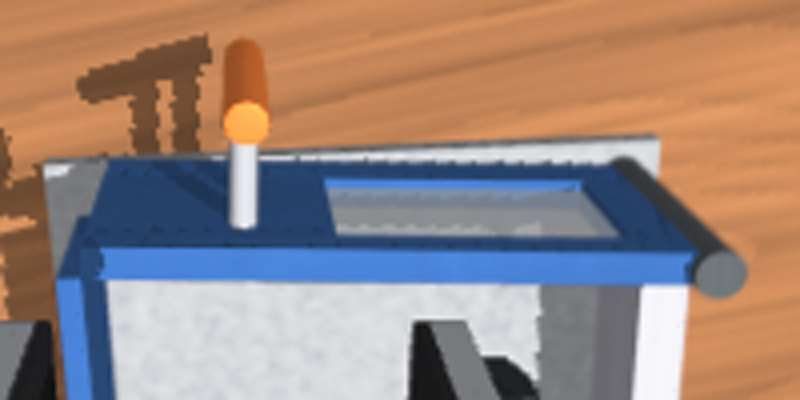

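```bash
python3 -c "
from h import *
to([.515,.0505,.071],77.2)"
```

```text
d [  2.9  -1.2 108.4] a [-0.   0.   0.7]
```

```bash
python3 -m pendant '[{"dx":3,"dy":-1,"dz":20,"ax":0,"ay":0,"az":0,"claw":50},{"dx":3,"dy":-1,"dz":45,"ax":0,"ay":0,"az":0,"claw":50},{"dx":3,"dy":-1,"dz":70,"ax":0,"ay":0,"az":0,"claw":50},{"dx":3,"dy":-1,"dz":90,"ax":0,"ay":0,"az":0,"claw":50},{"dx":3,"dy":-1,"dz":100,"ax":0,"ay":0,"az":0,"claw":50},{"dx":3,"dy":-1,"dz":108,"ax":0,"ay":0,"az":0,"claw":50},{"dx":3,"dy":-1,"dz":108,"ax":0,"ay":0,"az":0,"claw":50}]';  python3 -m pendant '[{"dx":0,"dy":0,"dz":0,"ax":0,"ay":0,"az":0,"claw":5},{"dx":0,"dy":0,"dz":0,"ax":0,"ay":0,"az":0,"claw":5},{"dx":0,"dy":0,"dz":0,"ax":0,"ay":0,"az":0,"claw":5},{"dx":0,"dy":0,"dz":0,"ax":0,"ay":0,"az":0,"claw":5},{"dx":0,"dy":0,"dz":0,"ax":0,"ay":0,"az":0,"claw":5},{"dx":0,"dy":0,"dz":0,"ax":0,"ay":0,"az":0,"claw":5}]' 40; python3 -c "
from h import *
st();grab('wrist','w2')"
```

```text
clock: 2.45
position: [0.5151, 0.0507, 0.0709]
tool_rot: [-3.14, 0.0, 1.347]
force: [-0.3, -0.9, -0.3]
grip_width: 0.05
clock: 2.95
position: [0.5157, 0.0506, 0.072]
tool_rot: [3.141, -0.0, 1.348]
force: [0.5, -0.2, -0.9]
grip_width: 0.005
2.95 [0.5157 0.0506 0.072 ] [180.   -0.   77.2] F [ 0.5 -0.2 -0.9] w 5.0 q [ 0.29  0.61 -0.68  1.96  0.55  0.77  0.63]
```

View pics/w2.png

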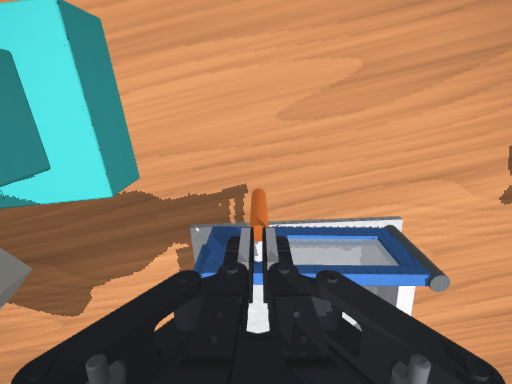

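The gripper shut to 5 mm without catching the bar. I'll check the geometry by reprojection before trying again.

```bash
python3 - <<'E'
from h import *
w=cv2.imread('pics/w2.png')
cv2.imwrite('pics/c_w2.png',cv2.resize(w[170:300,180:340],None,fx=5,fy=4.6,interpolation=cv2.INTER_CUBIC))
for p in [[.515,.05,.102],[.515,.05,.06],[.5157,.0506,.072],[.5157,.0506,.091],[.5876,.1653,.085]]: print(p,proj('w2',p).round(1))
print(ray('w2',0,0)[0])
d=grab('top','t2'); cv2.imwrite('pics/c_t2.png',cv2.resize(d['image'][140:230,190:300],None,fx=7,fy=6.6,interpolation=cv2.INTER_CUBIC))
d=grab('scene','s2'); cv2.imwrite('pics/c_s2.png',cv2.resize(d['image'][150:280,180:300],None,fx=5,fy=4.6,interpolation=cv2.INTER_CUBIC))
E
```

```text
[0.515, 0.05, 0.102] [256.3 234.8]
[0.515, 0.05, 0.06] [256.6 208. ]
[0.5157, 0.0506, 0.072] [257.5 215.2]
[0.5157, 0.0506, 0.091] [257.5 227.4]
[0.5876, 0.1653, 0.085] [436.3 280.2]
[0.43663111 0.06860845 0.25292908]
```

View pics/c_w2.png

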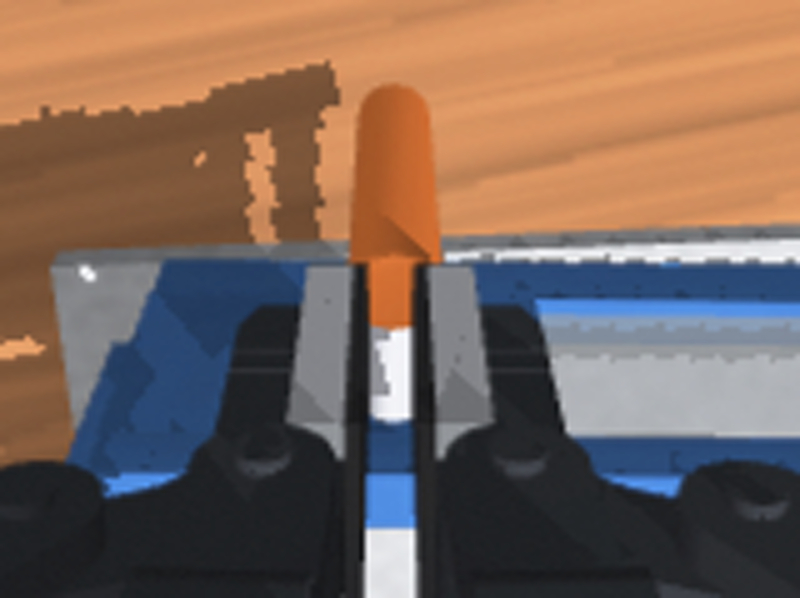

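View pics/c_t2.png

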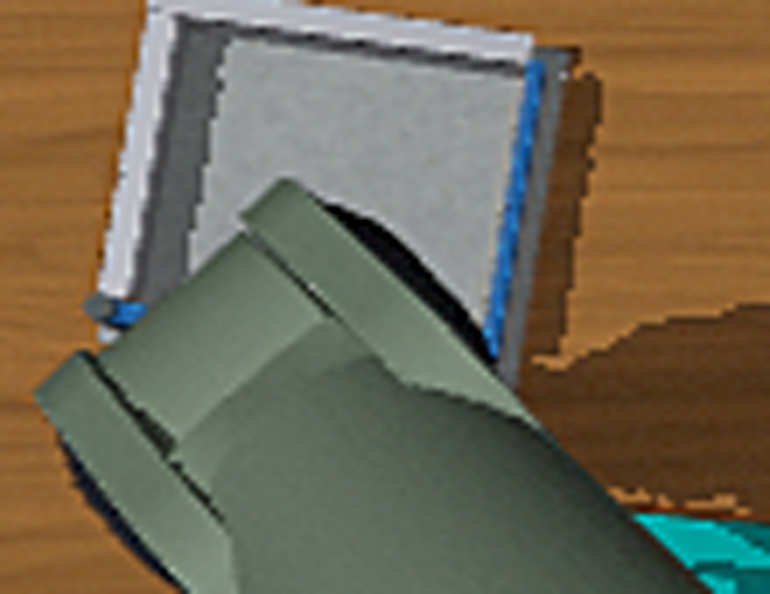

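View pics/c_s2.png

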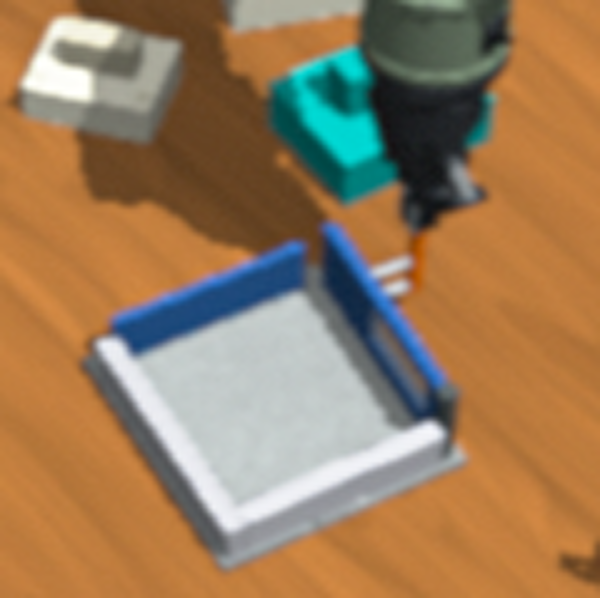

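```bash
python3 - <<'E'
from h import *
for p in [[.5157,.0506,.072],[.5157,.0506,.091],[.5157,.0506,.102],[.5157,.0506,.066],[.5157,.0506,.038],[.5876,.1653,.085]]:
    u=proj('s2',p); print(p,u.round(1),((u-[180,150])*[5,4.6]).round(0))
w=cv2.imread('pics/s2.png')
cv2.imwrite('pics/c_s2b.png',cv2.resize(w[170:220,240:290],None,fx=12,fy=12,interpolation=cv2.INTER_NEAREST))
w=cv2.imread('pics/scene0.png')
cv2.imwrite('pics/c_s0b.png',cv2.resize(w[170:220,240:290],None,fx=12,fy=12,interpolation=cv2.INTER_NEAREST))
E
```

```text
[0.5157, 0.0506, 0.072] [262.7 204. ] [413. 248.]
[0.5157, 0.0506, 0.091] [263.  200.6] [415. 233.]
[0.5157, 0.0506, 0.102] [263.1 198.6] [416. 223.]
[0.5157, 0.0506, 0.066] [262.6 205.1] [413. 253.]
[0.5157, 0.0506, 0.038] [262.2 210. ] [411. 276.]
[0.5876, 0.1653, 0.085] [269.7 234. ] [449. 386.]
```

View pics/c_s2b.png

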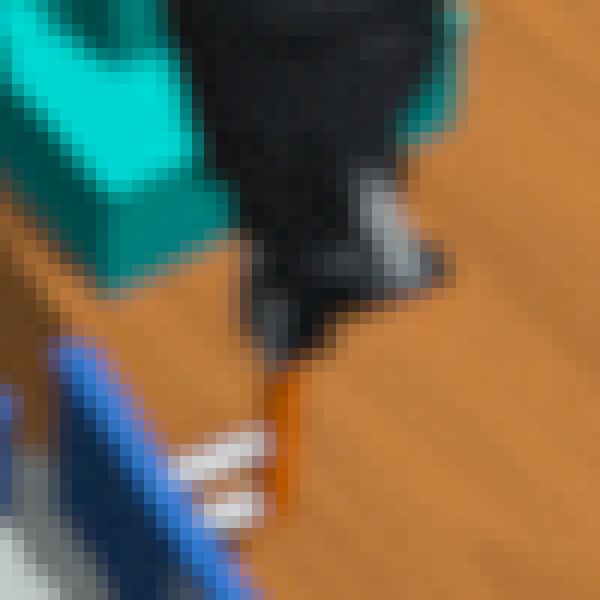

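View pics/c_s0b.png

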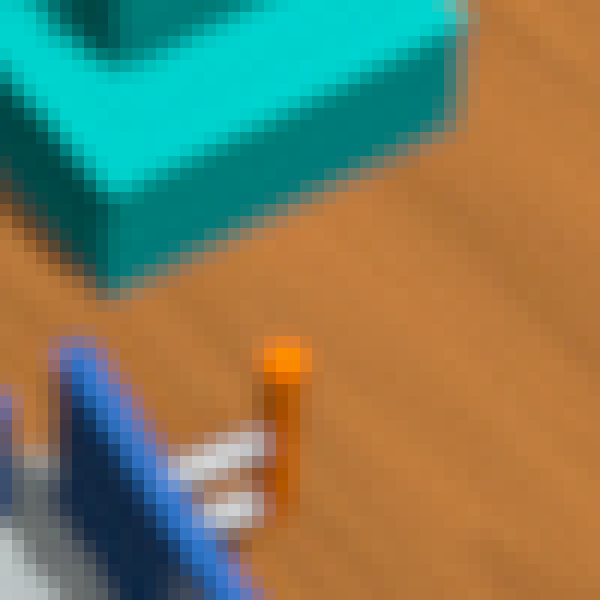

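Pads are shut to 5 mm and hide both sides of the bar's bright top face, which runs from (258,225) to (258,241). The fingertips are therefore still above the bar top, although the reported TCP z is 0.072. I'll open, go lower in steps and try again; the stems fit between the jaws.

```bash
python3 -m pendant '[{"dx":0,"dy":0,"dz":0,"ax":0,"ay":0,"az":0,"claw":50},{"dx":0,"dy":0,"dz":0,"ax":0,"ay":0,"az":0,"claw":50},{"dx":0,"dy":0,"dz":0,"ax":0,"ay":0,"az":0,"claw":50},{"dx":0,"dy":0,"dz":0,"ax":0,"ay":0,"az":0,"claw":50},{"dx":0,"dy":0,"dz":8,"ax":0,"ay":0,"az":0,"claw":50},{"dx":0,"dy":0,"dz":16,"ax":0,"ay":0,"az":0,"claw":50},{"dx":0,"dy":0,"dz":22,"ax":0,"ay":0,"az":0,"claw":50},{"dx":0,"dy":0,"dz":22,"ax":0,"ay":0,"az":0,"claw":50}]';  python3 -c "
from h import *
st();grab('wrist','w3');print(proj('w3',observe()['position']))"
```

```text
clock: 3.77
position: [0.5146, 0.0505, 0.0481]
tool_rot: [-3.14, 0.001, 1.348]
force: [-0.9, 0.3, -0.2]
grip_width: 0.0499
3.77 [0.5146 0.0505 0.0481] [-179.9    0.    77.3] F [-0.9  0.3 -0.2] w 49.9 q [ 0.27  0.64 -0.65  1.97  0.58  0.72  0.6 ]
[257.78073124 215.87895698]
```

View pics/w3.png

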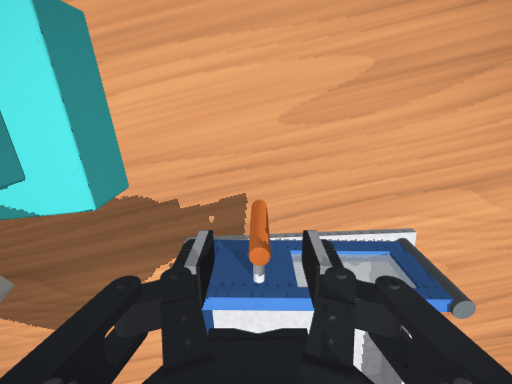

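Bar top is at about (259,257), centred between the pads. I'll close on it.

```bash
python3 -m pendant '[{"dx":0,"dy":0,"dz":0,"ax":0,"ay":0,"az":0,"claw":3},{"dx":0,"dy":0,"dz":0,"ax":0,"ay":0,"az":0,"claw":3},{"dx":0,"dy":0,"dz":0,"ax":0,"ay":0,"az":0,"claw":3},{"dx":0,"dy":0,"dz":0,"ax":0,"ay":0,"az":0,"claw":3},{"dx":0,"dy":0,"dz":0,"ax":0,"ay":0,"az":0,"claw":3},{"dx":0,"dy":0,"dz":0,"ax":0,"ay":0,"az":0,"claw":3}]' 50;  python3 -c "
from h import *
st();grab('wrist','w4')"
```

```text
clock: 4.32
position: [0.516, 0.051, 0.0501]
tool_rot: [3.141, -0.001, 1.348]
force: [0.6, 3.8, 5.0]
grip_width: 0.0094
4.32 [0.516  0.051  0.0501] [179.9  -0.   77.3] F [0.6 3.8 5. ] w 9.4 q [ 0.27  0.64 -0.66  1.97  0.58  0.72  0.6 ]
```

View pics/w4.png

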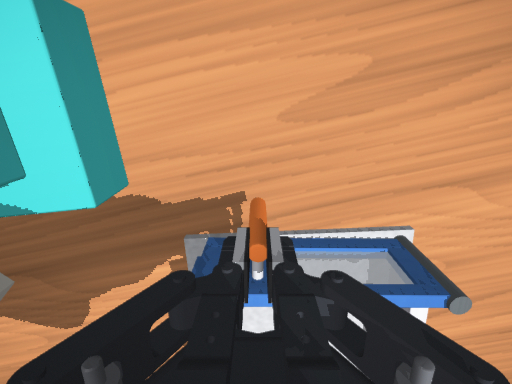

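Gripped, with the pads stopped at 9.4 mm. Since the tool turns with the door, every arc call uses the same rows.

```bash
python3 - <<'E'
from h import *
h=np.array([.587,.1653]); p=np.array([.5155,.0508]); yaw=np.radians(77.2)
v=p-h; print(np.hypot(*v))
X=np.array([np.cos(yaw),np.sin(yaw)]); Y=np.array([np.sin(yaw),-np.cos(yaw)])
for a in range(3,34,3):
    t=-np.radians(a); R=np.array([[np.cos(t),-np.sin(t)],[np.sin(t),np.cos(t)]]); d=(R@v-v)*1e3; print(a,(d@X).round(1),(d@Y).round(1), (h+R@v).round(3))
for a in (60,90):
    t=-np.radians(a); R=np.array([[np.cos(t),-np.sin(t)],[np.sin(t),np.cos(t)]]);print(h+R@v)
E
```

```text
0.13499074042318607
3 2.5 -6.6 [0.51  0.055]
6 5.3 -13.1 [0.504 0.059]
9 8.5 -19.4 [0.498 0.063]
12 12.0 -25.5 [0.493 0.068]
15 15.8 -31.5 [0.488 0.073]
18 19.9 -37.2 [0.484 0.078]
21 24.4 -42.7 [0.479 0.084]
24 29.1 -48.0 [0.475 0.09 ]
27 34.0 -53.0 [0.471 0.096]
30 39.3 -57.8 [0.468 0.102]
33 44.7 -62.3 [0.465 0.108]
[0.45209009 0.16997082]
[0.4725 0.2368]
```

```bash
python3 -m pendant '[{"dx":2.5,"dy":-6.6,"dz":0,"ax":0,"ay":0,"az":3,"claw":3},{"dx":5.3,"dy":-13.1,"dz":0,"ax":0,"ay":0,"az":6,"claw":3},{"dx":8.5,"dy":-19.4,"dz":0,"ax":0,"ay":0,"az":9,"claw":3},{"dx":12,"dy":-25.5,"dz":0,"ax":0,"ay":0,"az":12,"claw":3},{"dx":15.8,"dy":-31.5,"dz":0,"ax":0,"ay":0,"az":15,"claw":3},{"dx":19.9,"dy":-37.2,"dz":0,"ax":0,"ay":0,"az":18,"claw":3},{"dx":24.4,"dy":-42.7,"dz":0,"ax":0,"ay":0,"az":21,"claw":3},{"dx":29.1,"dy":-48,"dz":0,"ax":0,"ay":0,"az":24,"claw":3},{"dx":34,"dy":-53,"dz":0,"ax":0,"ay":0,"az":27,"claw":3},{"dx":39.3,"dy":-57.8,"dz":0,"ax":0,"ay":0,"az":30,"claw":3}]' 50;  python3 -c "
from h import *
st();grab('wrist','w5')"
```

```text
clock: 5.2
position: [0.4687, 0.1022, 0.0501]
tool_rot: [3.141, -0.002, 0.822]
force: [7.0, 2.7, 0.3]
grip_width: 0.0093
5.2 [0.4687 0.1022 0.0501] [ 1.799e+02 -1.000e-01  4.710e+01] F [7.  2.7 0.3] w 9.3 q [ 0.06  0.56 -0.53  2.07  0.48  0.62  0.03]
```

View pics/w5.png

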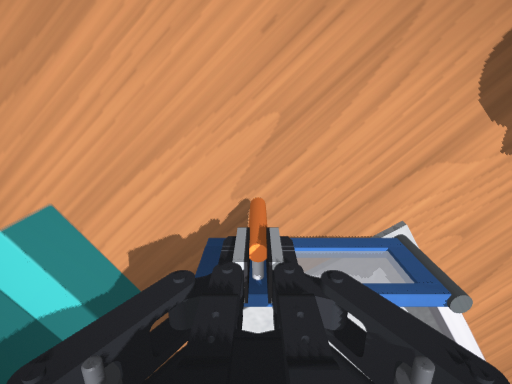

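The door follows, and the bar is still between the pads at (258,230). I'll do two more arcs.

```bash
python3 -m pendant '[{"dx":2.5,"dy":-6.6,"dz":0,"ax":0,"ay":0,"az":3,"claw":3},{"dx":5.3,"dy":-13.1,"dz":0,"ax":0,"ay":0,"az":6,"claw":3},{"dx":8.5,"dy":-19.4,"dz":0,"ax":0,"ay":0,"az":9,"claw":3},{"dx":12,"dy":-25.5,"dz":0,"ax":0,"ay":0,"az":12,"claw":3},{"dx":15.8,"dy":-31.5,"dz":0,"ax":0,"ay":0,"az":15,"claw":3},{"dx":19.9,"dy":-37.2,"dz":0,"ax":0,"ay":0,"az":18,"claw":3},{"dx":24.4,"dy":-42.7,"dz":0,"ax":0,"ay":0,"az":21,"claw":3},{"dx":29.1,"dy":-48,"dz":0,"ax":0,"ay":0,"az":24,"claw":3},{"dx":34,"dy":-53,"dz":0,"ax":0,"ay":0,"az":27,"claw":3},{"dx":39.3,"dy":-57.8,"dz":0,"ax":0,"ay":0,"az":30,"claw":3}]'
python3 -m pendant '[{"dx":2.5,"dy":-6.6,"dz":0,"ax":0,"ay":0,"az":3,"claw":3},{"dx":5.3,"dy":-13.1,"dz":0,"ax":0,"ay":0,"az":6,"claw":3},{"dx":8.5,"dy":-19.4,"dz":0,"ax":0,"ay":0,"az":9,"claw":3},{"dx":12,"dy":-25.5,"dz":0,"ax":0,"ay":0,"az":12,"claw":3},{"dx":15.8,"dy":-31.5,"dz":0,"ax":0,"ay":0,"az":15,"claw":3},{"dx":19.9,"dy":-37.2,"dz":0,"ax":0,"ay":0,"az":18,"claw":3},{"dx":24.4,"dy":-42.7,"dz":0,"ax":0,"ay":0,"az":21,"claw":3},{"dx":29.1,"dy":-48,"dz":0,"ax":0,"ay":0,"az":24,"claw":3},{"dx":34,"dy":-53,"dz":0,"ax":0,"ay":0,"az":27,"claw":3},{"dx":39.3,"dy":-57.8,"dz":0,"ax":0,"ay":0,"az":30,"claw":3}]'
python3 -c "
from h import *
st();grab('wrist','w6')"
```

```text
clock: 6.08
position: [0.4531, 0.1699, 0.0501]
tool_rot: [3.141, -0.002, 0.298]
force: [7.5, -1.4, 2.2]
grip_width: 0.0093
clock: 6.92
position: [0.4731, 0.2365, 0.0501]
tool_rot: [3.141, -0.001, -0.226]
force: [2.1, -2.4, 7.8]
grip_width: 0.009
6.92 [0.4731 0.2365 0.0501] [180.   -0.  -12.9] F [ 2.1 -2.4  7.8] w 9.0 q [-0.4   0.58 -0.24  1.96  0.23  0.63 -1.01]
```

View pics/w6.png

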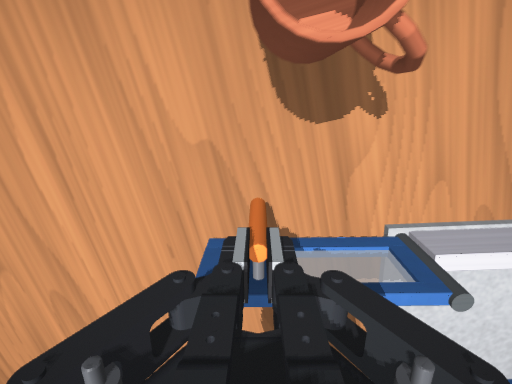

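```bash
python3 -m pendant '[{"dx":0,"dy":0,"dz":0,"ax":0,"ay":0,"az":0,"claw":40},{"dx":0,"dy":0,"dz":0,"ax":0,"ay":0,"az":0,"claw":40},{"dx":0,"dy":0,"dz":0,"ax":0,"ay":0,"az":0,"claw":40},{"dx":0,"dy":0,"dz":0,"ax":0,"ay":0,"az":0,"claw":40},{"dx":0,"dy":0,"dz":-20,"ax":0,"ay":0,"az":0,"claw":40},{"dx":0,"dy":0,"dz":-55,"ax":0,"ay":0,"az":0,"claw":40},{"dx":0,"dy":0,"dz":-90,"ax":0,"ay":0,"az":0,"claw":40},{"dx":0,"dy":0,"dz":-125,"ax":0,"ay":0,"az":0,"claw":40},{"dx":0,"dy":0,"dz":-150,"ax":0,"ay":0,"az":0,"claw":40},{"dx":0,"dy":0,"dz":-150,"ax":0,"ay":0,"az":0,"claw":40}]'
python3 -c "
from h import *
st();to([.549,-.265,.2],33.8)"
```

```text
clock: 7.8
position: [0.4742, 0.2375, 0.2046]
tool_rot: [-3.137, -0.005, -0.223]
force: [-0.2, -1.1, 0.5]
grip_width: 0.0399
7.8 [0.4742 0.2375 0.2046] [-179.8   -0.3  -12.8] F [-0.2 -1.1  0.5] w 39.9 q [-0.35  0.37 -0.3   1.83  0.13  0.96 -0.92]
d [184.  473.6   3.5] a [ -0.1  -0.4 -46.6]
```

```bash
python3 -m pendant '[{"dx":184,"dy":474,"dz":0,"ax":0,"ay":0,"az":-46.6,"claw":60},{"dx":184,"dy":474,"dz":0,"ax":0,"ay":0,"az":-46.6,"claw":60},{"dx":184,"dy":474,"dz":0,"ax":0,"ay":0,"az":-46.6,"claw":60},{"dx":184,"dy":474,"dz":0,"ax":0,"ay":0,"az":-46.6,"claw":60},{"dx":184,"dy":474,"dz":0,"ax":0,"ay":0,"az":-46.6,"claw":60},{"dx":184,"dy":474,"dz":0,"ax":0,"ay":0,"az":-46.6,"claw":60},{"dx":184,"dy":474,"dz":0,"ax":0,"ay":0,"az":-46.6,"claw":60},{"dx":184,"dy":474,"dz":0,"ax":0,"ay":0,"az":-46.6,"claw":60},{"dx":184,"dy":474,"dz":0,"ax":0,"ay":0,"az":-46.6,"claw":60},{"dx":184,"dy":474,"dz":0,"ax":0,"ay":0,"az":-46.6,"claw":60}]'
python3 -c "
from h import *
st();to([.549,-.265,.17],33.8)"
```

```text
clock: 8.63
position: [0.5282, -0.1409, 0.1995]
tool_rot: [-3.141, 0.0, 0.591]
force: [1.1, 0.5, 0.7]
grip_width: 0.0595
8.63 [ 0.5282 -0.1409  0.1995] [-180.     0.    33.9] F [1.1 0.5 0.7] w 59.5 q [ 0.4   0.41 -0.33  1.79  0.16  0.97  0.6 ]
d [-51.9 114.6  29.5] a [-0.   0.   0.1]
```

```bash
python3 -m pendant '[{"dx":-52,"dy":115,"dz":20,"ax":0,"ay":0,"az":0,"claw":60},{"dx":-52,"dy":115,"dz":20,"ax":0,"ay":0,"az":0,"claw":60},{"dx":-52,"dy":115,"dz":20,"ax":0,"ay":0,"az":0,"claw":60},{"dx":-52,"dy":115,"dz":20,"ax":0,"ay":0,"az":0,"claw":60},{"dx":-52,"dy":115,"dz":20,"ax":0,"ay":0,"az":0,"claw":60},{"dx":-52,"dy":115,"dz":20,"ax":0,"ay":0,"az":0,"claw":60}]'
python3 -c "
from h import *
st();grab('wrist','w7');grab('top','t7')
t=cv2.imread('pics/t7.png');cv2.imwrite('pics/c_t7.png',t[100:300,150:450])
for z in (.076,): print(proj('w7',[.549,-.265,z]))
c,s=np.cos(np.radians(-56.2)),np.sin(np.radians(-56.2))
print([proj('w7',[.549+a*c,-.265+a*s,.076]).round(1) for a in(-.03,.03)])"
```

```text
clock: 9.13
position: [0.5492, -0.2629, 0.1791]
tool_rot: [-3.14, 0.0, 0.59]
force: [-0.1, 0.7, -0.4]
grip_width: 0.06
9.13 [ 0.5492 -0.2629  0.1791] [-179.9    0.    33.8] F [-0.1  0.7 -0.4] w 60.0 q [ 0.55  0.52 -0.29  1.65  0.17  1.    0.79]
[256.68856247 176.79007815]
[array([256.7, 148.8]), array([256.7, 203.1])]
```

View pics/w7.png

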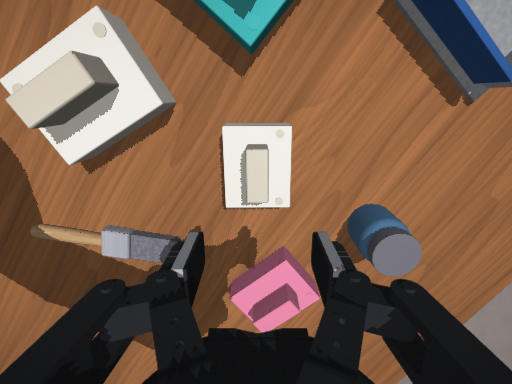

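View pics/c_t7.png

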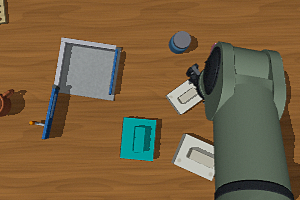

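The rib's top face is at (257,176), where predicted, and its edges are upright, so the gripper is aligned. The door shows open at about 90° in the top view. Descending.

```bash
python3 -c "
from h import *
to([.549,-.265,.05],33.8)"
python3 -m pendant '[{"dx":-1,"dy":2,"dz":30,"ax":0,"ay":0,"az":0,"claw":60},{"dx":-1,"dy":2,"dz":60,"ax":0,"ay":0,"az":0,"claw":60},{"dx":-1,"dy":2,"dz":85,"ax":0,"ay":0,"az":0,"claw":60},{"dx":-1,"dy":2,"dz":105,"ax":0,"ay":0,"az":0,"claw":60},{"dx":-1,"dy":2,"dz":120,"ax":0,"ay":0,"az":0,"claw":60},{"dx":-1,"dy":2,"dz":129,"ax":0,"ay":0,"az":0,"claw":60},{"dx":-1,"dy":2,"dz":129,"ax":0,"ay":0,"az":0,"claw":60}]'
python3 -c "
from h import *
st();grab('wrist','w8');grab('scene','s8')
t=cv2.imread('pics/s8.png');cv2.imwrite('pics/c_s8.png',cv2.resize(t[110:230,130:270],None,fx=5,fy=5,interpolation=cv2.INTER_CUBIC))
"
```

```text
d [ -2.3   2.2 129.8] a [-0.  -0.   0.1]
clock: 9.82
position: [0.5493, -0.264, 0.0494]
tool_rot: [-3.14, 0.001, 0.592]
force: [-0.8, -0.4, -0.2]
grip_width: 0.0598
9.82 [ 0.5493 -0.264   0.0494] [-1.799e+02  1.000e-01  3.390e+01] F [-0.8 -0.4 -0.2] w 59.8 q [ 0.52  0.69 -0.25  1.74  0.23  0.75  0.74]
```

View pics/w8.png

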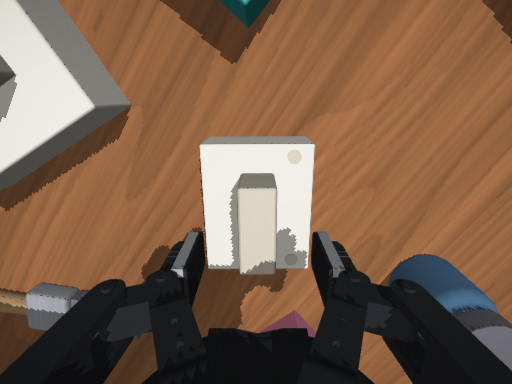

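View pics/c_s8.png

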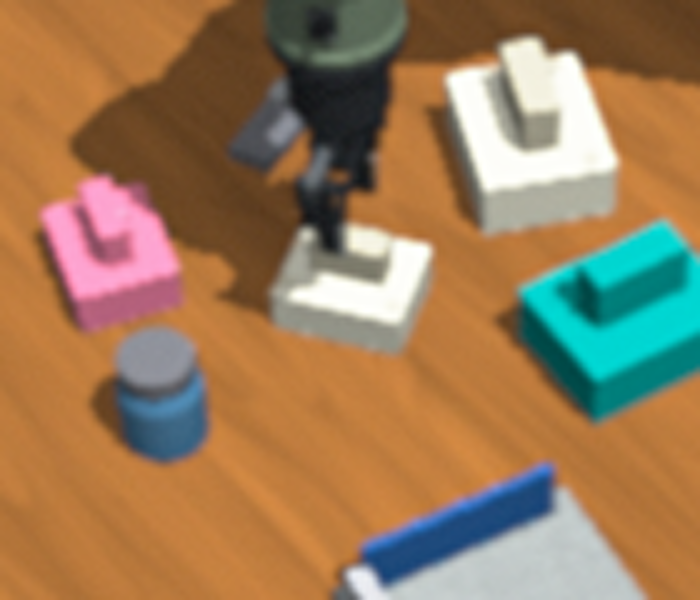

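In the scene crop the fingertips (midpoint about (347,215)) are still above the rib top (about (351,242)). That fits the earlier finding: the visible tips sit about 30 mm above the reported TCP. I'll go down in small steps and watch the force.

```bash
python3 -m pendant '[{"dx":0,"dy":1,"dz":8,"ax":0,"ay":0,"az":0,"claw":50},{"dx":0,"dy":1,"dz":16,"ax":0,"ay":0,"az":0,"claw":50},{"dx":0,"dy":1,"dz":20,"ax":0,"ay":0,"az":0,"claw":50},{"dx":0,"dy":1,"dz":20,"ax":0,"ay":0,"az":0,"claw":50}]'
python3 -c "
from h import *
st();grab('wrist','w9');grab('scene','s9')
t=cv2.imread('pics/s9.png');cv2.imwrite('pics/c_s9.png',cv2.resize(t[130:190,170:240],None,fx=9,fy=9,interpolation=cv2.INTER_CUBIC))
"
```

```text
clock: 10.25
position: [0.55, -0.266, 0.0297]
tool_rot: [-3.141, 0.001, 0.591]
force: [-0.3, 0.0, -0.4]
grip_width: 0.0501
10.25 [ 0.55   -0.266   0.0297] [-179.9    0.    33.9] F [-0.3  0.  -0.4] w 50.1 q [ 0.52  0.71 -0.25  1.75  0.25  0.71  0.74]
```

View pics/w9.png

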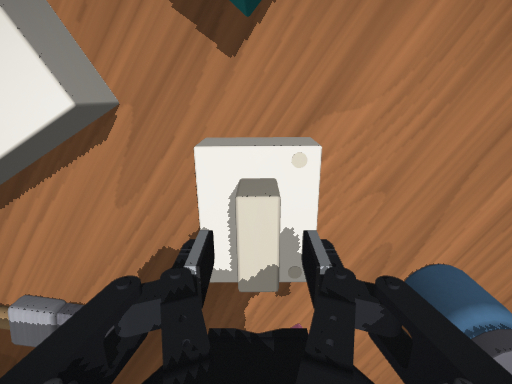

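View pics/c_s9.png

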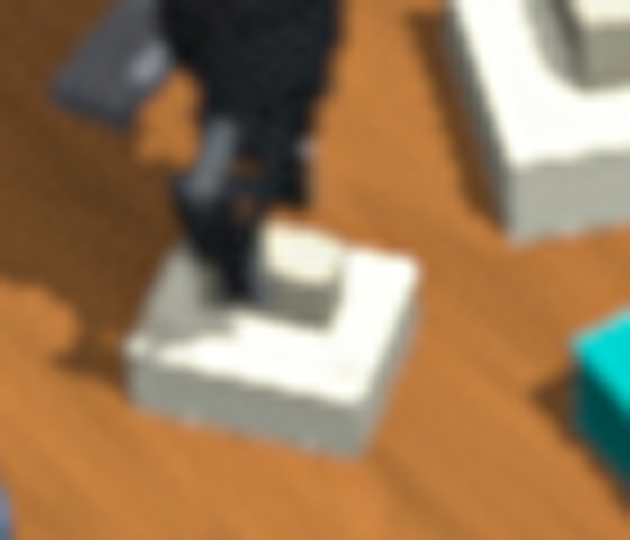

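```bash
python3 - <<'E'
from h import *
J=np.array([np.cos(np.radians(33.9)),np.sin(np.radians(33.9)),0]); Yt=np.array([J[1],-J[0],0])
p=np.array([.55,-.266,0])
for off in (0,.02):
  for z in (.04,.05,.06,.07):
    q=p+Yt*off; 
    for sgn in (1,-1):
        r=q+sgn*J*.027+[0,0,z]; u=proj('s9',r); print(off,z,sgn,'scene crop',((u-[170,130])*9).round(),'wrist',proj('w9',r).round())
for a in (-.03,.03): print('rib end top', ((proj('s9',p+Yt*a+[0,0,.076])-[170,130])*9).round(), 'bot', ((proj('s9',p+Yt*a+J*.012+[0,0,.04])-[170,130])*9).round())
E
```

```text
0 0.04 1 scene crop [248. 339.] wrist [298. 221.]
0 0.04 -1 scene crop [290. 249.] wrist [218. 221.]
0 0.05 1 scene crop [247. 323.] wrist [300. 228.]
0 0.05 -1 scene crop [289. 233.] wrist [216. 228.]
0 0.06 1 scene crop [245. 307.] wrist [303. 236.]
0 0.06 -1 scene crop [288. 216.] wrist [214. 236.]
0 0.07 1 scene crop [244. 290.] wrist [306. 244.]
0 0.07 -1 scene crop [287. 200.] wrist [211. 244.]
0.02 0.04 1 scene crop [202. 329.] wrist [297. 248.]
0.02 0.04 -1 scene crop [245. 239.] wrist [219. 248.]
0.02 0.05 1 scene crop [201. 313.] wrist [299. 255.]
0.02 0.05 -1 scene crop [244. 223.] wrist [217. 255.]
0.02 0.06 1 scene crop [200. 296.] wrist [301. 264.]
0.02 0.06 -1 scene crop [243. 206.] wrist [215. 264.]
0.02 0.07 1 scene crop [198. 280.] wrist [304. 274.]
0.02 0.07 -1 scene crop [242. 190.] wrist [213. 274.]
rib end top [334. 250.] bot [328. 329.]
rib end top [197. 219.] bot [192. 298.]
```

Fingertips are centred on the rib at about z 0.067. I'll lower 15 mm more and then grip.

```bash
python3 -m pendant '[{"dx":0,"dy":-1,"dz":6,"ax":0,"ay":0,"az":0,"claw":50},{"dx":0,"dy":-1,"dz":11,"ax":0,"ay":0,"az":0,"claw":50},{"dx":0,"dy":-1,"dz":15,"ax":0,"ay":0,"az":0,"claw":50},{"dx":0,"dy":-1,"dz":15,"ax":0,"ay":0,"az":0,"claw":50}]'
python3 -m pendant '[{"dx":0,"dy":0,"dz":0,"ax":0,"ay":0,"az":0,"claw":10},{"dx":0,"dy":0,"dz":0,"ax":0,"ay":0,"az":0,"claw":10},{"dx":0,"dy":0,"dz":0,"ax":0,"ay":0,"az":0,"claw":10},{"dx":0,"dy":0,"dz":0,"ax":0,"ay":0,"az":0,"claw":10},{"dx":0,"dy":0,"dz":0,"ax":0,"ay":0,"az":0,"claw":10},{"dx":0,"dy":0,"dz":0,"ax":0,"ay":0,"az":0,"claw":10}]' 100
python3 -c "
from h import *
st();grab('wrist','w10');grab('scene','s10')
t=cv2.imread('pics/s10.png');cv2.imwrite('pics/c_s10.png',cv2.resize(t[130:190,170:240],None,fx=9,fy=9,interpolation=cv2.INTER_CUBIC))
"
```

```text
clock: 10.68
position: [0.5494, -0.2651, 0.0147]
tool_rot: [-3.14, 0.001, 0.591]
force: [0.5, 0.3, 0.1]
grip_width: 0.0503
clock: 11.18
position: [0.55, -0.2654, 0.0161]
tool_rot: [3.141, -0.0, 0.591]
force: [-2.5, 0.5, 5.6]
grip_width: 0.022
11.18 [ 0.55   -0.2654  0.0161] [180.   -0.   33.8] F [-2.5  0.5  5.6] w 22.0 q [ 0.52  0.73 -0.24  1.75  0.25  0.69  0.73]
```

View pics/w10.png

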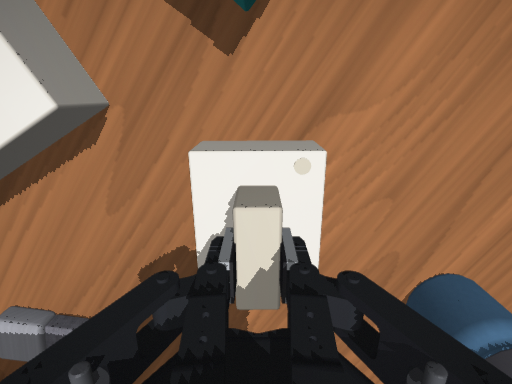

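View pics/c_s10.png

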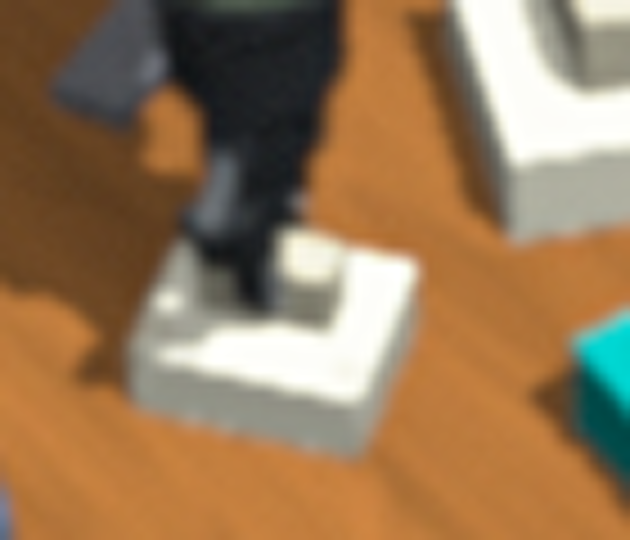

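Gripped, with the pads stopped at 22 mm. I'll refine the bay yaw from its long edges and then lift.

```bash
python3 - <<'E'
from h import *
b=lambda x,y:C(x,y,7,190,130)
def an(p,q,z):
    a=onz('top0',*b(*p),z);c=onz('top0',*b(*q),z);d=c-a;return np.degrees(np.arctan2(d[1],d[0])),np.linalg.norm(d)
print('back outer',an((533,107),(150,53),.048)[0]-90,an((533,107),(150,53),.048)[1])
print('back inner',an((520,138),(178,88),.048)[0]-90)
print('side outer',an((100,385),(150,55),.048))
print('side inner',an((132,385),(178,90),.048))
x=np.array([.65167,.06173]);a=np.radians(-9.93);R=np.array([[np.cos(a),-np.sin(a)],[np.sin(a),np.cos(a)]])
for q in [(20,20),(35,35)]: print(q,x+R@np.array(q)/1e3)
E
python3 -m pendant '[{"dx":0,"dy":0,"dz":-8,"ax":0,"ay":0,"az":0,"claw":10},{"dx":0,"dy":0,"dz":-20,"ax":0,"ay":0,"az":0,"claw":10},{"dx":0,"dy":0,"dz":-40,"ax":0,"ay":0,"az":0,"claw":10},{"dx":0,"dy":0,"dz":-60,"ax":0,"ay":0,"az":0,"claw":10},{"dx":0,"dy":0,"dz":-80,"ax":0,"ay":0,"az":0,"claw":10},{"dx":0,"dy":0,"dz":-95,"ax":0,"ay":0,"az":0,"claw":10},{"dx":0,"dy":0,"dz":-95,"ax":0,"ay":0,"az":0,"claw":10}]' 120
python3 -c "
from h import *
st();grab('wrist','w11');to([.675,.078,.11],-9.9)"
```

```text
back outer -9.691340769842157 0.18589586098552724
back inner -9.966856836344746
side outer (np.float64(-9.241547417603975), np.float64(0.16092938440207805))
side inner (np.float64(-9.548253730613883), np.float64(0.14377048411726498))
(20, 20) [0.67481928 0.07798149]
(35, 35) [0.69218124 0.0901701 ]
clock: 11.87
position: [0.5514, -0.2659, 0.1145]
tool_rot: [3.138, -0.003, 0.591]
force: [1.1, -0.5, -6.3]
grip_width: 0.0218
11.87 [ 0.5514 -0.2659  0.1145] [ 1.798e+02 -1.000e-01  3.380e+01] F [ 1.1 -0.5 -6.3] w 21.8 q [ 0.54  0.6  -0.27  1.7   0.2   0.86  0.77]
d [ 294.7 -216.3    2.4] a [ 0.1 -0.1 43.7]
```

View pics/w11.png

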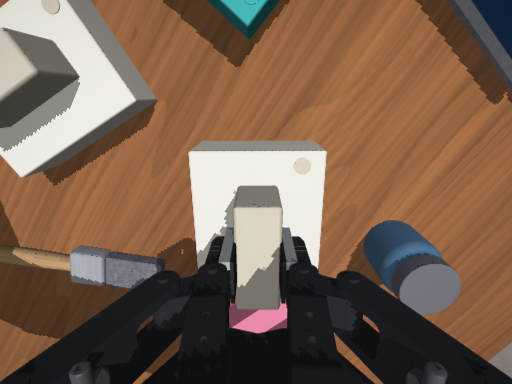

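```bash
python3 -m pendant '[{"dx":20,"dy":-15,"dz":0,"ax":0,"ay":0,"az":3,"claw":10},{"dx":44,"dy":-32,"dz":0,"ax":0,"ay":0,"az":7,"claw":10},{"dx":68,"dy":-50,"dz":0,"ax":0,"ay":0,"az":11,"claw":10},{"dx":94,"dy":-69,"dz":0,"ax":0,"ay":0,"az":15,"claw":10},{"dx":120,"dy":-88,"dz":0,"ax":0,"ay":0,"az":19,"claw":10},{"dx":146,"dy":-107,"dz":0,"ax":0,"ay":0,"az":23,"claw":10},{"dx":172,"dy":-126,"dz":0,"ax":0,"ay":0,"az":27,"claw":10},{"dx":198,"dy":-145,"dz":0,"ax":0,"ay":0,"az":31,"claw":10},{"dx":222,"dy":-163,"dz":0,"ax":0,"ay":0,"az":34,"claw":10},{"dx":240,"dy":-176,"dz":0,"ax":0,"ay":0,"az":37,"claw":10}]'
python3 -c "
from h import *
st();to([.675,.078,.11],-9.7)"
```

```text
clock: 12.75
position: [0.651, 0.0179, 0.1094]
tool_rot: [-3.141, 0.002, -0.056]
force: [0.7, -0.4, -6.9]
grip_width: 0.0215
12.75 [0.651  0.0179 0.1094] [-1.8e+02  1.0e-01 -3.2e+00] F [ 0.7 -0.4 -6.9] w 21.5 q [-0.04  0.66 -0.11  1.59  0.09  0.9  -0.24]
d [ 20.7 -61.3  -0.6] a [-0.   0.1  6.5]
```

```bash
python3 -m pendant '[{"dx":7,"dy":-20,"dz":0,"ax":0,"ay":0,"az":3,"claw":10},{"dx":14,"dy":-40,"dz":0,"ax":0,"ay":0,"az":5,"claw":10},{"dx":19,"dy":-56,"dz":0,"ax":0,"ay":0,"az":6.5,"claw":10},{"dx":20.7,"dy":-61,"dz":0,"ax":0,"ay":0,"az":6.5,"claw":10},{"dx":20.7,"dy":-61,"dz":0,"ax":0,"ay":0,"az":6.5,"claw":10}]'
python3 -c "
from h import *
st();grab('wrist','w12');grab('scene','s12')
t=cv2.imread('pics/s12.png');cv2.imwrite('pics/c_s12.png',cv2.resize(t[150:280,180:300],None,fx=5,fy=4.6,interpolation=cv2.INTER_CUBIC))
"
```

```text
clock: 13.17
position: [0.6747, 0.0762, 0.1093]
tool_rot: [-3.142, 0.002, -0.166]
force: [0.2, -0.3, -6.2]
grip_width: 0.0218
13.17 [0.6747 0.0762 0.1093] [-1.8e+02  1.0e-01 -9.5e+00] F [ 0.2 -0.3 -6.2] w 21.8 q [-0.15  0.7  -0.08  1.51  0.06  0.94 -0.42]
```

View pics/w12.png

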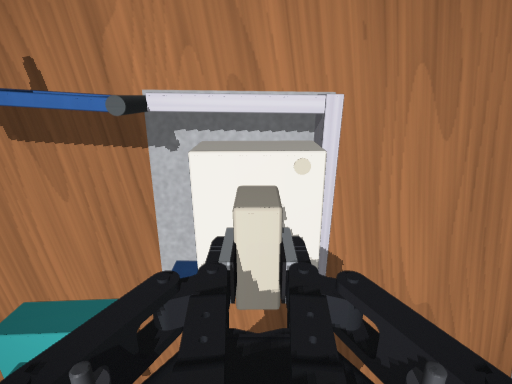

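View pics/c_s12.png

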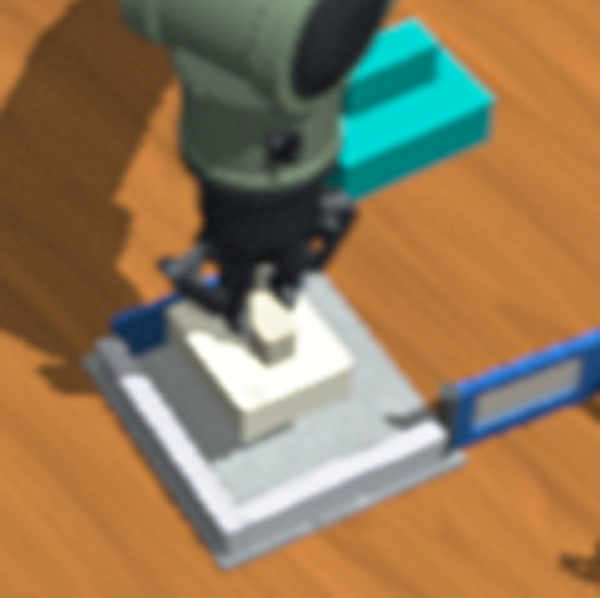

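Aligned over the bed, clear of both fences, with the door open at the left. Descending.

```bash
python3 -m pendant '[{"dx":0,"dy":0,"dz":15,"ax":0,"ay":0,"az":0,"claw":10},{"dx":0,"dy":0,"dz":32,"ax":0,"ay":0,"az":0,"claw":10},{"dx":0,"dy":0,"dz":49,"ax":0,"ay":0,"az":0,"claw":10},{"dx":0,"dy":0,"dz":62,"ax":0,"ay":0,"az":0,"claw":10},{"dx":0,"dy":0,"dz":72,"ax":0,"ay":0,"az":0,"claw":10},{"dx":0,"dy":0,"dz":78,"ax":0,"ay":0,"az":0,"claw":10},{"dx":0,"dy":0,"dz":82,"ax":0,"ay":0,"az":0,"claw":10},{"dx":0,"dy":0,"dz":83,"ax":0,"ay":0,"az":0,"claw":10}]'
python3 -m pendant '[{"dx":0,"dy":0,"dz":1,"ax":0,"ay":0,"az":0,"claw":10},{"dx":0,"dy":0,"dz":2,"ax":0,"ay":0,"az":0,"claw":10},{"dx":0,"dy":0,"dz":2,"ax":0,"ay":0,"az":0,"claw":10}]'
python3 -c "
from h import *
st()"
```

```text
clock: 13.93
position: [0.6752, 0.074, 0.0274]
tool_rot: [3.141, 0.0, -0.169]
force: [-0.2, -0.3, -6.9]
grip_width: 0.0215
clock: 14.18
position: [0.6755, 0.0743, 0.0261]
tool_rot: [-3.141, -0.001, -0.168]
force: [0.6, -0.1, -6.4]
grip_width: 0.0215
14.18 [0.6755 0.0743 0.0261] [-180.    -0.    -9.7] F [ 0.6 -0.1 -6.4] w 21.5 q [-0.15  0.8  -0.08  1.56  0.08  0.79 -0.43]
```

```bash
python3 -m pendant '[{"dx":0,"dy":0,"dz":0.7,"ax":0,"ay":0,"az":0,"claw":10},{"dx":0,"dy":0,"dz":1.4,"ax":0,"ay":0,"az":0,"claw":10},{"dx":0,"dy":0,"dz":1.4,"ax":0,"ay":0,"az":0,"claw":10}]'
python3 -m pendant '[{"dx":0,"dy":0,"dz":0.5,"ax":0,"ay":0,"az":0,"claw":10},{"dx":0,"dy":0,"dz":1,"ax":0,"ay":0,"az":0,"claw":10},{"dx":0,"dy":0,"dz":1,"ax":0,"ay":0,"az":0,"claw":10}]'
python3 -c "
from h import *
st()"
```

```text
clock: 14.43
position: [0.6753, 0.0743, 0.0244]
tool_rot: [-3.142, -0.0, -0.168]
force: [0.7, -0.9, -7.1]
grip_width: 0.0213
clock: 14.68
position: [0.6752, 0.0743, 0.0242]
tool_rot: [-3.142, -0.0, -0.168]
force: [-7.1, -1.4, 9.6]
grip_width: 0.0216
14.68 [0.6752 0.0743 0.0242] [-180.    -0.    -9.7] F [-7.1 -1.4  9.6] w 21.6 q [-0.15  0.8  -0.08  1.56  0.08  0.79 -0.43]
```

Bed contact. I'll ease off 0.5 mm and slide towards the corner.

```bash
python3 -m pendant '[{"dx":0,"dy":0,"dz":-0.5,"ax":0,"ay":0,"az":0,"claw":10},{"dx":2,"dy":-3,"dz":-0.5,"ax":0,"ay":0,"az":0,"claw":10},{"dx":4,"dy":-6,"dz":-0.5,"ax":0,"ay":0,"az":0,"claw":10},{"dx":6,"dy":-9,"dz":-0.5,"ax":0,"ay":0,"az":0,"claw":10},{"dx":8,"dy":-12,"dz":-0.5,"ax":0,"ay":0,"az":0,"claw":10},{"dx":10,"dy":-14,"dz":-0.5,"ax":0,"ay":0,"az":0,"claw":10},{"dx":10,"dy":-14,"dz":-0.5,"ax":0,"ay":0,"az":0,"claw":10}]'
python3 -c "
from h import *
st();grab('wrist','w13')"
```

```text
clock: 15.27
position: [0.6882, 0.0864, 0.0242]
tool_rot: [3.142, -0.001, -0.168]
force: [-0.1, -1.2, 2.4]
grip_width: 0.0221
15.27 [0.6882 0.0864 0.0242] [ 1.8e+02 -1.0e-01 -9.7e+00] F [-0.1 -1.2  2.4] w 22.1 q [-0.16  0.82 -0.08  1.51  0.08  0.81 -0.44]
```

View pics/w13.png

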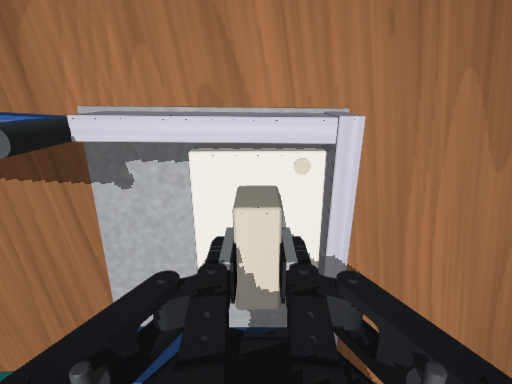

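```bash
python3 -m pendant '[{"dx":1,"dy":-1,"dz":0,"ax":0,"ay":0,"az":0,"claw":10},{"dx":2,"dy":-2,"dz":0,"ax":0,"ay":0,"az":0,"claw":10},{"dx":3,"dy":-3,"dz":0,"ax":0,"ay":0,"az":0,"claw":10},{"dx":3,"dy":-3,"dz":0,"ax":0,"ay":0,"az":0,"claw":10}]'
python3 -m pendant '[{"dx":0,"dy":-1,"dz":0,"ax":0,"ay":0,"az":0,"claw":10},{"dx":0,"dy":-2,"dz":0,"ax":0,"ay":0,"az":0,"claw":10},{"dx":0,"dy":-2,"dz":0,"ax":0,"ay":0,"az":0,"claw":10}]'
python3 -c "
from h import *
st();s=observe();R=Ro.from_euler('xyz',s['tool_rot']);print(R.inv().apply(s['force']),R.inv().apply(s['moment']))"
```

```text
clock: 15.65
position: [0.6909, 0.0883, 0.0242]
tool_rot: [3.141, 0.0, -0.169]
force: [-5.9, -4.5, 7.7]
grip_width: 0.0213
clock: 15.9
position: [0.6915, 0.0896, 0.0243]
tool_rot: [3.14, -0.001, -0.169]
force: [-3.2, -6.1, 5.7]
grip_width: 0.0215
15.9 [0.6915 0.0896 0.0243] [179.9  -0.   -9.7] F [-3.2 -6.1  5.7] w 21.5 q [-0.17  0.82 -0.07  1.5   0.08  0.82 -0.44]
[-2.13362477  6.56127649 -5.72997952] [-1.34980765 -0.38316424  0.05165751]
```

```bash
python3 -m pendant '[{"dx":0,"dy":-0.7,"dz":-0.3,"ax":0,"ay":0,"az":0,"claw":10},{"dx":0,"dy":-1.5,"dz":-0.3,"ax":0,"ay":0,"az":0,"claw":10},{"dx":0,"dy":-1.5,"dz":-0.3,"ax":0,"ay":0,"az":0,"claw":10}]'
python3 -c "
from h import *
st();s=observe();R=Ro.from_euler('xyz',s['tool_rot']);print(R.inv().apply(s['force']),R.inv().apply(s['moment']))"
python3 -m pendant '[{"dx":1,"dy":0,"dz":0,"ax":0,"ay":0,"az":0,"claw":10},{"dx":2,"dy":0,"dz":0,"ax":0,"ay":0,"az":0,"claw":10},{"dx":2,"dy":0,"dz":0,"ax":0,"ay":0,"az":0,"claw":10}]'
python3 -c "
from h import *
st();s=observe();R=Ro.from_euler('xyz',s['tool_rot']);print(R.inv().apply(s['force']),R.inv().apply(s['moment']))
grab('wrist','w14')"
```

```text
clock: 16.15
position: [0.6913, 0.0898, 0.0243]
tool_rot: [3.139, 0.0, -0.17]
force: [-5.0, -11.6, 5.1]
grip_width: 0.0217
16.15 [0.6913 0.0898 0.0243] [179.8   0.   -9.7] F [ -5.  -11.6   5.1] w 21.7 q [-0.17  0.83 -0.07  1.5   0.08  0.82 -0.44]
[-2.97293645 12.3422664  -5.0521832 ] [-2.38964494 -0.4907697   0.21686455]
clock: 16.4
position: [0.6917, 0.0896, 0.0244]
tool_rot: [3.138, 0.003, -0.17]
force: [-18.1, -10.8, 16.2]
grip_width: 0.0215
16.4 [0.6917 0.0896 0.0244] [179.8   0.2  -9.7] F [-18.1 -10.8  16.2] w 21.5 q [-0.17  0.83 -0.07  1.5   0.08  0.83 -0.44]
[-16.0314704   13.72720833 -16.07710642] [-2.72221612 -3.19966787  0.07622434]
```

View pics/w14.png

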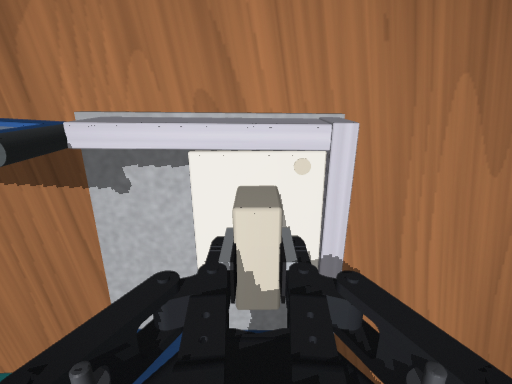

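```bash
python3 -c "
from h import *
t=cv2.imread('pics/w14.png');cv2.imwrite('pics/c_w14.png',cv2.resize(t[110:290,180:380],None,fx=4,fy=3.3,interpolation=cv2.INTER_NEAREST))"
```

```text
(no output)
```

View pics/c_w14.png

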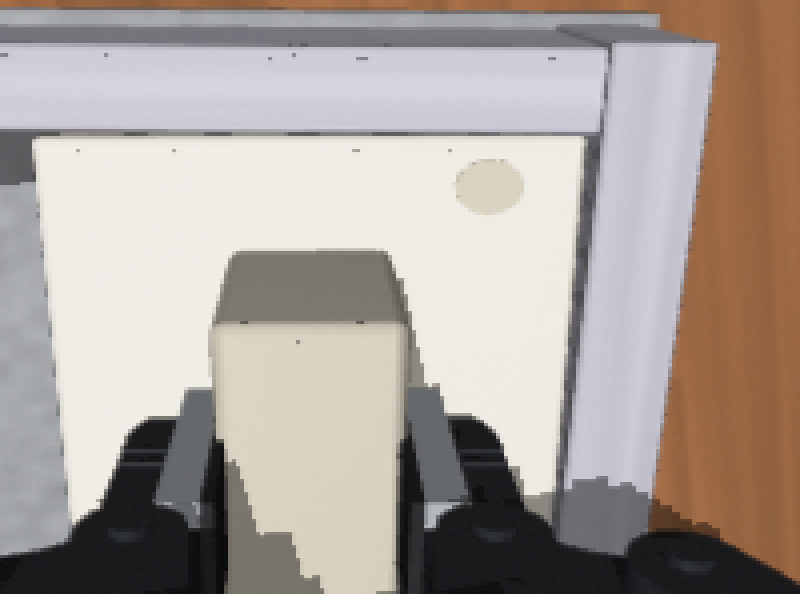

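There is a thin dark gap to the back fence, from crop (585→600, row 140) to (555→563, row 520). That is about 2 mm at the far end and 1 mm at the near end, so the mould is dragging and yawed slightly. I'll lift the downforce, yaw clockwise a little and push again.

```bash
python3 -m pendant '[{"dx":0,"dy":0,"dz":-0.8,"ax":0,"ay":0,"az":0,"claw":10},{"dx":0.5,"dy":0,"dz":-1,"ax":0,"ay":0,"az":0.4,"claw":10},{"dx":1,"dy":0,"dz":-1,"ax":0,"ay":0,"az":0.4,"claw":10},{"dx":1,"dy":0,"dz":-1,"ax":0,"ay":0,"az":0.4,"claw":10}]'
python3 -c "
from h import *
st();s=observe();R=Ro.from_euler('xyz',s['tool_rot']);print(R.inv().apply(s['force']),R.inv().apply(s['moment']))
grab('wrist','w15')
t=cv2.imread('pics/w15.png');cv2.imwrite('pics/c_w15.png',cv2.resize(t[110:290,180:380],None,fx=4,fy=3.3,interpolation=cv2.INTER_NEAREST))"
```

```text
clock: 16.78
position: [0.6924, 0.0897, 0.0245]
tool_rot: [3.138, 0.004, -0.176]
force: [-13.4, -9.7, 5.8]
grip_width: 0.0213
16.78 [0.6924 0.0897 0.0245] [179.8   0.2 -10.1] F [-13.4  -9.7   5.8] w 21.3 q [-0.17  0.83 -0.07  1.49  0.07  0.83 -0.45]
[-11.52715831  11.89112884  -5.68026174] [-2.36447579 -2.58107681 -0.05521649]
```

View pics/c_w15.png

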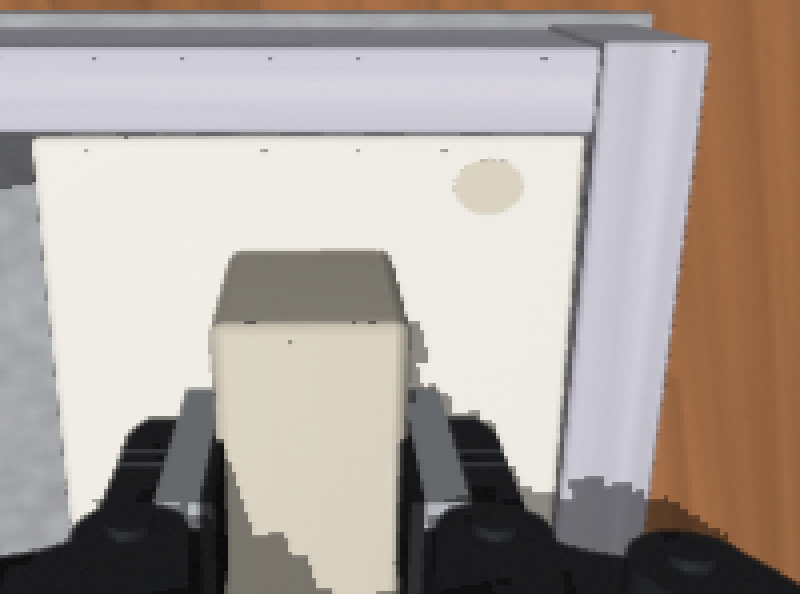

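```bash
python3 -m pendant '[{"dx":0,"dy":0,"dz":-0.6,"ax":0,"ay":0,"az":0.3,"claw":10},{"dx":0.5,"dy":0,"dz":-0.6,"ax":0,"ay":0,"az":0.6,"claw":10},{"dx":1.2,"dy":0,"dz":-0.6,"ax":0,"ay":0,"az":0.6,"claw":10},{"dx":1.2,"dy":0,"dz":-0.6,"ax":0,"ay":0,"az":0.6,"claw":10},{"dx":1.2,"dy":0,"dz":-0.6,"ax":0,"ay":0,"az":0.6,"claw":10}]'
python3 -c "
from h import *
st();s=observe();R=Ro.from_euler('xyz',s['tool_rot']);print(R.inv().apply(s['force']),R.inv().apply(s['moment']))
grab('wrist','w16')
t=cv2.imread('pics/w16.png');cv2.imwrite('pics/c_w16.png',cv2.resize(t[110:290,180:380],None,fx=4,fy=3.3,interpolation=cv2.INTER_NEAREST))"
```

```text
clock: 17.25
position: [0.6929, 0.0899, 0.0247]
tool_rot: [3.138, 0.005, -0.186]
force: [-14.8, -7.3, 2.9]
grip_width: 0.0217
17.25 [0.6929 0.0899 0.0247] [179.8   0.3 -10.7] F [-14.8  -7.3   2.9] w 21.7 q [-0.17  0.83 -0.07  1.49  0.07  0.83 -0.45]
[-13.18475165   9.88552459  -2.81272507] [-2.26715596 -2.91002752 -0.42518741]
```

View pics/c_w16.png

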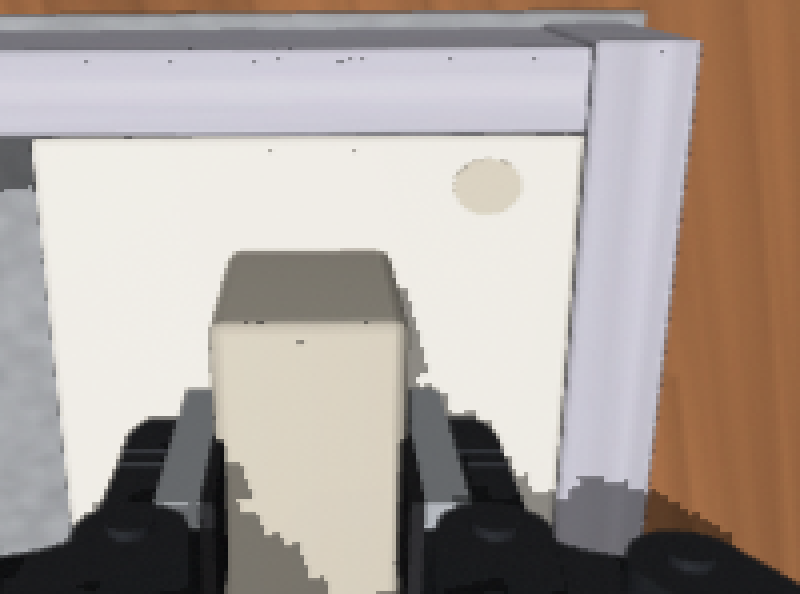

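Gaps are now about 1 px. Pressing a little more in both directions.

```bash
python3 -m pendant '[{"dx":0.5,"dy":-0.7,"dz":-0.2,"ax":0,"ay":0,"az":0,"claw":10},{"dx":0.8,"dy":-1.4,"dz":-0.3,"ax":0,"ay":0,"az":0,"claw":10},{"dx":0.8,"dy":-1.4,"dz":-0.3,"ax":0,"ay":0,"az":0,"claw":10},{"dx":0.8,"dy":-1.4,"dz":-0.3,"ax":0,"ay":0,"az":0,"claw":10}]'
python3 -c "
from h import *
st();s=observe();R=Ro.from_euler('xyz',s['tool_rot']);print(R.inv().apply(s['force']),R.inv().apply(s['moment']))
grab('wrist','w17')
t=cv2.imread('pics/w17.png');cv2.imwrite('pics/c_w17.png',cv2.resize(t[135:235,180:350],None,fx=4.7,fy=6,interpolation=cv2.INTER_NEAREST))"
```

```text
clock: 17.63
position: [0.6929, 0.0898, 0.0247]
tool_rot: [3.136, 0.007, -0.187]
force: [-21.0, -14.0, 5.8]
grip_width: 0.0218
17.63 [0.6929 0.0898 0.0247] [179.7   0.4 -10.7] F [-21.  -14.    5.8] w 21.8 q [-0.17  0.83 -0.07  1.49  0.07  0.84 -0.46]
[-18.12707221  17.6517731   -5.53208223] [-3.54283483 -4.00819645 -0.44905838]
```

View pics/c_w17.png

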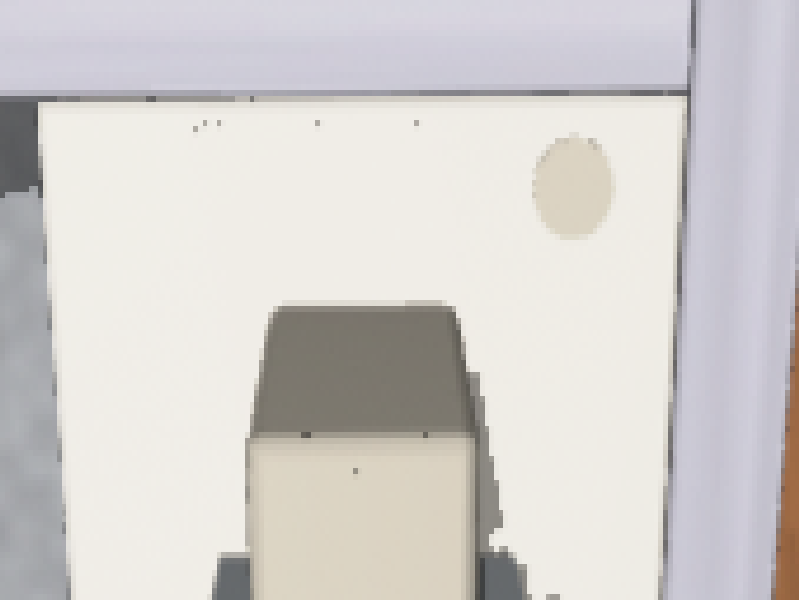

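```bash
python3 - <<'E'
from h import *
t=cv2.imread('pics/w17.png').astype(float); b=t[:,:,0]; g=t[:,:,2]
# back fence boundary: rows 156..250
for v in (153,160,175,190,205,215): print(v,[tuple(int(c) for c in t[v,u]) for u in range(319,331)])
print()
for u in (192,205,220,240,260,280,300,318): print(u,[tuple(int(c) for c in t[v,u]) for v in range(146,156)])
E
```

```text
153 [(229, 236, 239), (230, 236, 239), (230, 235, 239), (230, 236, 239), (230, 236, 239), (225, 232, 235), (191, 201, 206), (108, 107, 110), (192, 180, 184), (211, 199, 201), (213, 201, 204), (214, 201, 204)]
160 [(230, 236, 239), (230, 236, 239), (230, 236, 240), (230, 236, 239), (231, 237, 239), (202, 212, 217), (134, 139, 142), (166, 157, 160), (199, 189, 190), (212, 200, 203), (214, 201, 204), (213, 201, 203)]
175 [(229, 236, 239), (229, 236, 239), (229, 236, 239), (230, 237, 239), (206, 217, 220), (134, 139, 142), (170, 161, 163), (200, 189, 191), (212, 201, 203), (214, 203, 204), (214, 202, 204), (211, 200, 202)]
190 [(229, 236, 239), (229, 236, 239), (230, 237, 239), (211, 220, 223), (136, 140, 143), (175, 166, 168), (203, 192, 195), (213, 201, 203), (215, 203, 204), (213, 201, 202), (211, 200, 202), (210, 199, 201)]
205 [(229, 236, 238), (230, 237, 239), (213, 222, 225), (135, 140, 143), (180, 170, 171), (205, 193, 195), (213, 201, 203), (214, 202, 204), (213, 202, 203), (211, 199, 201), (209, 197, 200), (209, 198, 200)]
215 [(229, 236, 238), (224, 231, 234), (190, 199, 203),
[... 854 characters left out ...]

260 [(215, 203, 205), (213, 201, 203), (214, 202, 204), (213, 202, 204), (165, 156, 157), (195, 204, 208), (220, 227, 230), (228, 235, 238), (231, 237, 240), (231, 237, 240)]
280 [(213, 202, 203), (213, 201, 203), (214, 202, 203), (205, 193, 195), (144, 138, 140), (204, 214, 218), (222, 229, 232), (229, 235, 238), (230, 236, 239), (230, 237, 239)]
300 [(213, 202, 205), (213, 201, 204), (213, 201, 203), (200, 189, 191), (118, 114, 116), (210, 219, 222), (223, 230, 233), (230, 236, 239), (230, 237, 240), (231, 237, 240)]
318 [(213, 201, 203), (213, 202, 203), (213, 201, 203), (188, 178, 179), (108, 106, 108), (212, 221, 224), (224, 231, 234), (229, 236, 239), (229, 236, 239), (230, 236, 239)]
```

The seam is sub-pixel and even along both fences, so the mould is flush. I'll add a little push, hold, check from the other cameras, and then hand in.

```bash
python3 -m pendant '[{"dx":0.5,"dy":-0.7,"dz":0,"ax":0,"ay":0,"az":0,"claw":10},{"dx":0.5,"dy":-0.7,"dz":0,"ax":0,"ay":0,"az":0,"claw":10},{"dx":0.5,"dy":-0.7,"dz":0,"ax":0,"ay":0,"az":0,"claw":10},{"dx":0.5,"dy":-0.7,"dz":0,"ax":0,"ay":0,"az":0,"claw":10},{"dx":0.5,"dy":-0.7,"dz":0,"ax":0,"ay":0,"az":0,"claw":10},{"dx":0.5,"dy":-0.7,"dz":0,"ax":0,"ay":0,"az":0,"claw":10}]' 120
python3 -c "
from h import *
a=grab('scene','s18')['image'];b=grab('top','t18')['image']
cv2.imwrite('pics/c18.png',np.vstack([cv2.resize(a[150:280,130:330],(800,300),interpolation=cv2.INTER_CUBIC),cv2.resize(b[100:260,120:440],(600,300)).copy() if 0 else cv2.copyMakeBorder(cv2.resize(b[100:260,120:440],(600,300)),0,0,0,200,cv2.BORDER_CONSTANT)]))
st();s=observe();R=Ro.from_euler('xyz',s['tool_rot']);print(R.inv().apply(s['force']),R.inv().apply(s['moment']))"
```

```text
clock: 18.18
position: [0.6929, 0.0898, 0.0247]
tool_rot: [3.135, 0.008, -0.187]
force: [-26.9, -14.8, 11.0]
grip_width: 0.0214
18.28 [0.6929 0.0898 0.0247] [179.6   0.5 -10.7] F [-27.3 -15.5  11.1] w 21.6 q [-0.17  0.83 -0.07  1.48  0.07  0.84 -0.46]
[-24.01284058  20.32622018 -10.76887523] [-4.20972505 -4.9917668  -0.50984145]
```

View pics/c18.png

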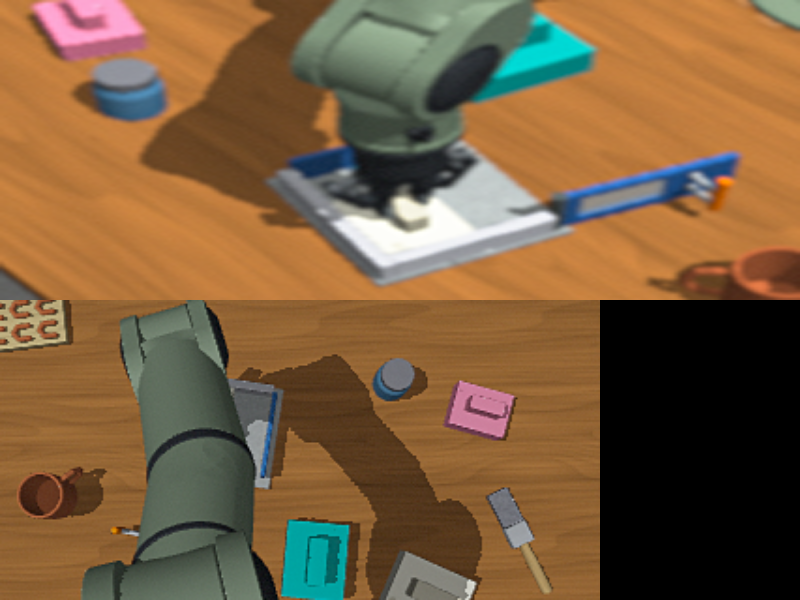

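```bash
python3 -c "
from workcell import job_done
print(job_done())"
```

```text
the job is handed in; nothing more can be done
None
```

The scrap door is open about 90° and the smaller white mould is in the corner, flush against both fences. I handed the job in at about 18 s, still gripping the mould and pressing it.

**Last checks**
- **Push:** about 24 N towards the back fence and 20 N towards the side fence. The grip command is 120 N, and the pose was steady.
- **Fit:** before the last small push the wrist picture showed a sub-pixel, even seam along both fences. I did not take another wrist picture after that push, but the position did not change.
- **Scene:** the scene and top pictures show the door still open and the mug, jar and brush apparently untouched.

**What failed or disagreed**
- **Door handle:** the first pinch closed on nothing. The fingertips look about 30 mm higher than the reported TCP, so I went by the pictures for height on both grasps.
- **Mould slide:** the mould first dragged on the bed about 2 mm short of the back fence. Easing the downforce and turning it about 1° clockwise closed the gap.
- **Angle:** the tool finished at −10.7° yaw, against a bay estimate of −9.2° to −10.0°. A small twisting moment of about 0.5 N m remains.

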